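# Count the red caps through the gate

## Robot

A 6-joint arm with a two-finger parallel gripper is mounted at the origin on the work surface. World frame = base frame: x ahead of the robot, y to its left, z up, the work surface at z = 0. Lengths are in m, angles in rad, forces in N, time in s.
With the tool pointing down it reaches from about 0.35 to 0.8 m from the base axis. Payload 7.3 kg.
Tool frame: the origin (TCP) lies at the very end of the fingers, on their centre line; the grasp point (between the pads) lies 19 mm behind it; x points along the fingers, y is the direction in which the jaws open and shut, and the axes are right-handed (so a half turn about x gives the same grasp; the last joint's range is limited). The gripper opens to 85 mm and grips with 20 to 120 N. Pads are 22 mm wide; open, the fingers measure 114 mm over their backs; the gripper's body (76 mm by 85 mm) begins 54 mm behind the grasp point. The pads swing forward as they close: fully open they stand 13 mm farther back than shut.
Start: joints at [1.078, 0.342, 1.524, -0, 1.275, -0.146], TCP at [0.178, 0.494, 0.21] pointing down, gripper open.
Joint ranges: [-2.53, 2.53], [-0.77, 2.02], [0.04, 2.7], [-1, 4.14], [0.28, 2.66], [-3.11, 3.11]. Speed limits (rad/s): [2.57, 2.57, 3.14, 3.14, 3.14, 3.14].

## Interface

Orientations are given as [roll, pitch, yaw] about the fixed x, y, z axes, in that order (R = Rz(yaw) Ry(pitch) Rx(roll)).
In Python, from bench import state, grab_frame, env gives the robot as it stands. The module is installed in compiled form; this text tells all that it offers.
- The arm moves only by the tool apply_moves, never from a script. Its argument "plan" is one flat list of numbers, 7 for each row, row after row: the shift along the tool's x, y, z in cm, then the turn, a rotation vector about the tool's x, y, z in rad, then the gripper command: -1 is shut, 1 is fully open, values between are in proportion. A call has 1 to 12 rows; each row shifts and turns the pose as measured when the row begins, along the tool's axes as they then stand; what a row does not reach is not made up. A row lasts 1/12 s, in which the tool goes at most 41.7 mm and 7.16 degrees, less where a joint would pass 70% of its speed; a pose out of reach is approached as far as the arm can. A call is refused whole if a number of a shift passes 4.17 or a number of a turn 0.125, either way. A call with a gripper value outside its range is refused whole. The fingers move at their own pace and stop on an object; "squeeze" is the grip in N (left out, the last holds). Time passes only in rows, so rows that do not move let the fingers close. It gives the time, the measured TCP pose, the force and the opening at its end, in the units of the state.
- state(): the state, without advancing time (a new reading comes with each control period).
- grab_frame(name): name is "scene" or "top" or "wrist"; returns a dict with "pixels" (420x560x3 uint8, red, green, blue), "vertical_fov" (degrees; the focal length in pixels is half the picture's height over the tangent of half this angle, whatever the lens; pixels are square), "cx", "cy" (the principal point, pixels), "world_from_camera" (4x4, takes a point from camera to world coordinates). Camera axes: x right, y down, z forward; pixel columns grow to the right and rows downward; lengths in m; the calibration is good to about 2 mm. A picture is of the moment at which its call begins. There is no depth.
- env.close_job(): hands the job in, once; it reports no verdict.
The state is a dict: "time": time; "joints": joint angles; "qd": joint speeds; "tau": joint torques, N m; "eef_pos": TCP position; "eef_rot": TCP orientation; "contact_force": force on the tool from outside, world axes, zero at the start; "wrist_torque": the same for the moment, N m; "grip_width": finger opening in m.
Only numpy, scipy, OpenCV 4.12 (cv2) and the standard library are available. Lean on these libraries where they do the work, as an engineer would, in place of code of your own. Each camera call takes 0.05 s, during which the arm holds its last target.

## Task

Sweep the three red caps across the sorting tray with the fingertips, one at a time and in any order, through the gap in the front fence so that each drops into the catch bin behind it. Only push the caps along the deck, never lift one, and leave the blue cap, the spray bottle and the phone where they are.

Things in the scene. Friction and masses are not known exactly. Their poses are not given: they have to be found in the camera images.
- tray: fixed sorting tray. Origin: on the table, under the deck; x points from the deck to gate and bin, y to the left, z up. The flat grey deck lies 80 mm above the table, free from x = -109 to +91 mm, y = -140 to +140 mm. A blue rim 12 mm high, 6 mm thick, bounds its rear and sides; the blue front fence, 14 mm high, stands at x = 85 to 91 mm, with one gap (see gate)
- gate (a point): the gate: the only gap in the front fence, 46 mm wide, yellow edges. This point: its middle, at deck height (80 mm above the table), 88 mm along x from the tray's origin; axes as the tray's, x is the way through. The deck ends at the fence's outer face, 3 mm beyond this point
- bin_in (a point): open-topped catch bin with clear walls directly beyond the gate, 100 mm (tray x) by 110 mm (tray y) inside, walls 6 mm thick and 94 mm high above the table. This point: centre of its white floor, 5 mm above the table, i.e. 75 mm below the deck; axes as the tray's. On the gate side a white ramp at about 53 degrees falls to the floor from 15 mm below the deck's edge
- red_a_mid (a point): red plastic screw cap, a plain disc 32 mm in diameter and 15 mm tall, about 12 g (8 to 17 g), lying flat on the deck; this point is at its centre, 7.5 mm above its underside. The three red caps are alike
- red_b_mid (a point): red plastic screw cap, a plain disc 32 mm in diameter and 15 mm tall, about 12 g (8 to 17 g), lying flat on the deck; this point is at its centre, 7.5 mm above its underside. The three red caps are alike
- red_c_mid (a point): red plastic screw cap, a plain disc 32 mm in diameter and 15 mm tall, about 12 g (8 to 17 g), lying flat on the deck; this point is at its centre, 7.5 mm above its underside. The three red caps are alike
- blue_cap_mid (a point): blue plastic screw cap, same shape as the red ones (32 mm across, 15 mm tall), also lying flat on the deck, to be left alone; this point is at its centre, 7.5 mm above its underside
- spray_mid (a point): small upright white spray bottle with a blue band, 42 mm in diameter and 105 mm tall, on the table to the left of the tray; this point is on its axis 50 mm above the table
- phone_mid (a point): black phone lying flat on the table to the right of the tray, 150 x 72 x 8 mm, long along its own x; this point is at its centre
Not all that is in view belongs to the job. Leave any green or white look-alike of the part that bears red_a_mid alone. What is shaped like the part that bears red_b_mid but pink or white is not meant.

How it is judged:
On the way, in this order (a step that is already met when the one before it is completed fails the run):
1. one red cap has dropped into the bin while the other two are still on the deck, clear of the gate ((((x of red_a_mid in the frame of tray between 0.091 and 0.191 m and y of red_a_mid in the frame of tray between -0.055 and 0.055 m and z of red_a_mid in the frame of tray below 0.072 m) and (x of red_b_mid in the frame of tray below 0.08 m and z of red_b_mid in the frame of tray above 0.08 m) and (x of red_c_mid in the frame of tray below 0.08 m and z of red_c_mid in the frame of tray above 0.08 m)) or ((x of red_b_mid in the frame of tray between 0.091 and 0.191 m and y of red_b_mid in the frame of tray between -0.055 and 0.055 m and z of red_b_mid in the frame of tray below 0.072 m) and (x of red_a_mid in the frame of tray below 0.08 m and z of red_a_mid in the frame of tray above 0.08 m) and (x of red_c_mid in the frame of tray below 0.08 m and z of red_c_mid in the frame of tray above 0.08 m)) or ((x of red_c_mid in the frame of tray between 0.091 and 0.191 m and y of red_c_mid in the frame of tray between -0.055 and 0.055 m and z of red_c_mid in the frame of tray below 0.072 m) and (x of red_a_mid in the frame of tray below 0.08 m and z of red_a_mid in the frame of tray above 0.08 m) and (x of red_b_mid in the frame of tray below 0.08 m and z of red_b_mid in the frame of tray above 0.08 m)))), for 0.2 s.
2. a second red cap is in the bin while the third is still on the deck, clear of the gate ((((x of red_a_mid in the frame of tray below 0.08 m and z of red_a_mid in the frame of tray above 0.08 m) and (x of red_b_mid in the frame of tray between 0.091 and 0.191 m and y of red_b_mid in the frame of tray between -0.055 and 0.055 m and z of red_b_mid in the frame of tray below 0.072 m) and (x of red_c_mid in the frame of tray between 0.091 and 0.191 m and y of red_c_mid in the frame of tray between -0.055 and 0.055 m and z of red_c_mid in the frame of tray below 0.072 m)) or ((x of red_b_mid in the frame of tray below 0.08 m and z of red_b_mid in the frame of tray above 0.08 m) and (x of red_a_mid in the frame of tray between 0.091 and 0.191 m and y of red_a_mid in the frame of tray between -0.055 and 0.055 m and z of red_a_mid in the frame of tray below 0.072 m) and (x of red_c_mid in the frame of tray between 0.091 and 0.191 m and y of red_c_mid in the frame of tray between -0.055 and 0.055 m and z of red_c_mid in the frame of tray below 0.072 m)) or ((x of red_c_mid in the frame of tray below 0.08 m and z of red_c_mid in the frame of tray above 0.08 m) and (x of red_a_mid in the frame of tray between 0.091 and 0.191 m and y of red_a_mid in the frame of tray between -0.055 and 0.055 m and z of red_a_mid in the frame of tray below 0.072 m) and (x of red_b_mid in the frame of tray between 0.091 and 0.191 m and y of red_b_mid in the frame of tray between -0.055 and 0.055 m and z of red_b_mid in the frame of tray below 0.072 m)))), for 0.2 s.
3. all three red caps are in the bin (x of red_a_mid in the frame of tray between 0.091 and 0.191 m and y of red_a_mid in the frame of tray between -0.055 and 0.055 m and z of each of red_a_mid, red_b_mid, red_c_mid in the frame of tray below 0.072 m and x of red_b_mid in the frame of tray between 0.091 and 0.191 m and y of red_b_mid in the frame of tray between -0.055 and 0.055 m and x of red_c_mid in the frame of tray between 0.091 and 0.191 m and y of red_c_mid in the frame of tray between -0.055 and 0.055 m), for 0.2 s.
At the end, for the whole second after the job is handed in: All three red caps lie inside the catch bin with their centres at least 8 mm below the deck; the blue cap is still on the deck within 25 mm of where it was, and the spray bottle and the phone within 30 mm of where they were (all of step 3 and z of blue_cap_mid in the frame of tray above 0.08 m and distance of blue_cap_mid from where it was at the start of the episode below 0.025 m and distance of each of spray_mid, phone_mid from where it was at the start of the episode below 0.03 m); the robot touches nothing.
It fails at once if a cap is lifted (its centre more than 12.5 mm above its height when lying on the deck) (z of any of red_a_mid, red_b_mid, red_c_mid, blue_cap_mid in the frame of tray above 0.1 m).
It fails at once if the blue cap is moved by more than 25 mm (distance of blue_cap_mid from where it was at the start of the episode above 0.025 m).
It fails at once if the spray bottle or the phone is moved by more than 30 mm (distance of any of spray_mid, phone_mid from where it was at the start of the episode above 0.03 m).
It also fails if it takes over 67 s, if anything falls off the work surface, if the arm or the gripper's body presses on something with over 40 N, if the wrist force passes 120 N, or if a joint passes its speed limit or range.

## Working session

There is one attempt and no reset: what is moved stays moved. The work goes in short steps, Python scripts to look and compute and a tool call to move; the robot and the scene stay as the last step left them, time stands still between calls to the robot, and variables do not carry over. Pictures are saved under pics/ and viewed, and the job is handed in when it is done.

Besides the shell and the picture viewer there is one more tool, called by a JSON object that holds its "name" and its "arguments". apply_moves: Moves the arm, as the interface text tells. Its arguments: {"type":"object","properties":{"plan":{"type":"array","items":{"type":"number"}},"squeeze":{"type":"number"}},"required":["plan"]}

```bash
mkdir -p pics; ls; python3 - <<'E'
from bench import state, grab_frame
import cv2
s=state()
for k in ("time","eef_pos","eef_rot","grip_width","contact_force"): print(k,s[k])
for n in ("scene","top","wrist"):
    f=grab_frame(n)
    cv2.imwrite(f"pics/{n}0.png",f["pixels"][:,:,::-1])
    print(n,f["vertical_fov"],f["cx"],f["cy"],f["world_from_camera"])
E
```

```text
pics
time 0.0
eef_pos [0.17819588 0.49336007 0.20881803]
eef_rot [-1.72258065  1.56923056 -2.06934587]
grip_width 0.08502042403308319
contact_force [-0.30376237 -0.28463714  0.51171581]
scene 56.338496809417144 280.2193655560251 216.23585480573797 [[ 0.09726764  0.54974565 -0.82964976  1.17737811]
 [ 0.99512114 -0.03988264  0.09024022 -0.06598229]
 [ 0.01652054 -0.83437947 -0.5509428   0.48398283]
 [ 0.          0.          0.          1.        ]]
top 57.706744924852366 283.7567382355001 207.96697755858483 [[-0.01336719 -0.98783915  0.15490362  0.45948791]
 [-0.9998529   0.01153998 -0.01268904  0.01698842]
 [ 0.01074715 -0.15505045 -0.98784809  0.77546001]
 [ 0.          0.          0.          1.        ]]
wrist 69.94843690926398 279.2702500983228 210.9822927877914 [[ 0.339408    0.89045821  0.30312768  0.09782547]
 [ 0.94063711 -0.32061171 -0.11140003  0.52343278]
 [-0.00201079  0.3229432  -0.94641621  0.37420409]
 [ 0.          0.          0.          1.        ]]
```

View pics/scene0.png

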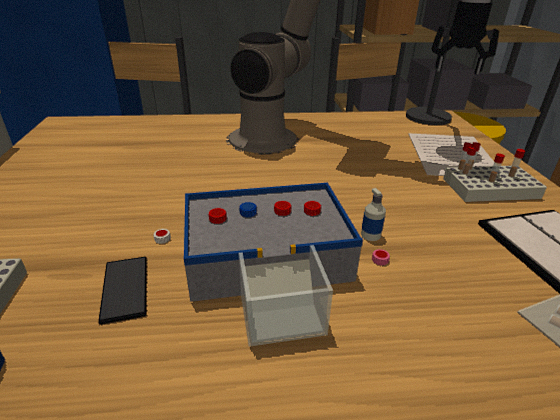

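View pics/top0.png

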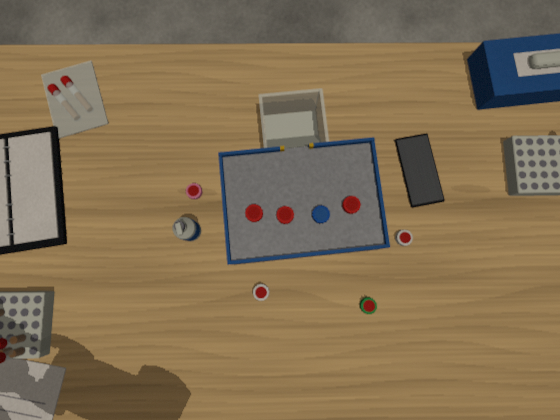

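View pics/wrist0.png

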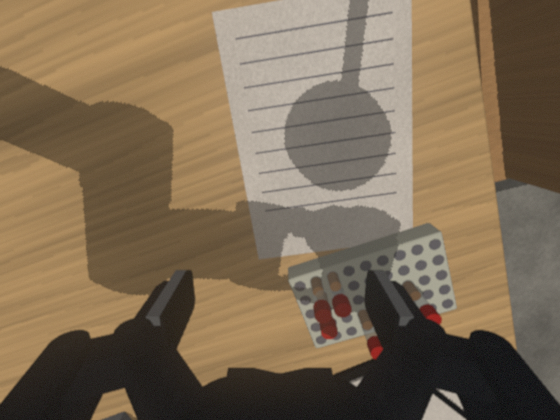

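Scene: red caps at about (218,216), (283,208), (312,208) and the blue one at (248,210). Top: reds at (254,213), (285,215), (351,205), blue at (320,214), and yellow gate edges near (282,148) and (311,146). Next I measure these.

```bash
cat > h.py <<'E'
import numpy as np, cv2
from bench import state, grab_frame
def ray(f,u,v):
    h=f["pixels"].shape[0]; fl=h/2/np.tan(np.radians(f["vertical_fov"])/2)
    T=np.array(f["world_from_camera"]); d=T[:3,:3]@np.array([(u-f["cx"])/fl,(v-f["cy"])/fl,1.])
    return T[:3,3],d
def onz(f,u,v,z):
    o,d=ray(f,u,v); return o+d*(z-o[2])/d[2]
def blobs(f,kind,minA=20):
    hsv=cv2.cvtColor(f["pixels"],cv2.COLOR_RGB2HSV); H,S,V=cv2.split(hsv)
    m={"red":((H<6)|(H>174))&(S>190)&(V>90),"blue":(H>100)&(H<125)&(S>150)&(V>50),"yellow":(H>16)&(H<30)&(S>200)&(V>140)}[kind].astype(np.uint8)
    n,l,st,c=cv2.connectedComponentsWithStats(m)
    return [(c[i],st[i],(l==i)) for i in range(1,n) if st[i][4]>=minA]
E
python3 - <<'E'
from h import *
f=grab_frame("top"); g=grab_frame("scene")
for k in ("red","blue","yellow"):
    for nm,F in (("top",f),("scene",g)):
        for c,s,m in blobs(F,k,8): print(k,nm,c.round(1),s,"z.095",onz(F,*c,.095).round(4))
for c,s,m in blobs(f,"blue",300):
    cn,_=cv2.findContours(m.astype(np.uint8),cv2.RETR_EXTERNAL,cv2.CHAIN_APPROX_NONE)
    r=cv2.minAreaRect(cn[0]); print(r,[onz(f,*p,.092).round(4) for p in cv2.boxPoints(r)])
E
```

```text
red top [64.8 79.5] [61 76 10  9 51] z.095 [0.8175 0.42   0.095 ]
red top [52.1 87.8] [48 84 10  9 52] z.095 [0.8009 0.4427 0.095 ]
red top [192.9 190.2] [189 186   9  10  72] z.095 [0.6008 0.1728 0.095 ]
red top [351.1 204.2] [343 196  17  17 222] z.095 [ 0.5717 -0.1139  0.095 ]
red top [253.7 212.8] [246 205  17  17 223] z.095 [0.558  0.0626 0.095 ]
red top [284.6 214.5] [277 207  17  17 216] z.095 [0.5542 0.0068 0.095 ]
red top [404.8 237.1] [400 233  10  10  71] z.095 [ 0.5109 -0.208   0.095 ]
red top [260.6 292.1] [256 287  10  11  81] z.095 [0.4181 0.0507 0.095 ]
red top [368.6 305.5] [364 301  10  10  86] z.095 [ 0.3925 -0.1372  0.095 ]
red scene [471.2 147.4] [468 145   8   5  16] z.095 [0.315  0.5052 0.095 ]
red scene [520.5 150. ] [517 149   8   3  20] z.095 [0.338  0.6214 0.095 ]
red scene [500.3 155. ] [496 154   9   3  21] z.095 [0.3631 0.5534 0.095 ]
red scene [282.4 205.6] [274 201  17  13 132] z.095 [0.5559 0.0053 0.095 ]
red scene [311.9 206.3] [304 201  17  15 144] z.095 [0.5621 0.0604 0.095 ]
red scene [216.9 212.6] [209 208  17  10 134] z.095 [ 0.5712 -0.1159  0.0
[... 1313 characters left out ...]
7 130.4] [474 126  32  12 262] z.095 [0.2061 0.6218 0.095 ]
yellow scene [292.8 245.6] [291 245   5   2   9] z.095 [0.6788 0.0096 0.095 ]
yellow scene [259.2 248.8] [257 248   5   3  12] z.095 [ 0.6832 -0.045   0.095 ]
((519.00439453125, 71.04646301269531), (66.8630599975586, 86.55794525146484), 84.64418029785156) [array([ 0.892 , -0.3667,  0.092 ]), array([ 0.9081, -0.5392,  0.092 ]), array([ 0.7691, -0.5337,  0.092 ]), array([ 0.7542, -0.3661,  0.092 ])]
((303.0643615722656, 200.14358520507812), (111.1456527709961, 161.89254760742188), 84.2894058227539) [array([0.6714, 0.1306, 0.092 ]), array([ 0.6997, -0.1705,  0.092 ]), array([ 0.493 , -0.1796,  0.092 ]), array([0.4682, 0.1082, 0.092 ])]
```

```bash
python3 - <<'E'
from h import *
f=grab_frame("top"); g=grab_frame("scene")
for c,s,m in blobs(f,"blue",1000):
    if s[1]<100: continue
    cn,_=cv2.findContours(m.astype(np.uint8),cv2.RETR_EXTERNAL,cv2.CHAIN_APPROX_NONE)
    q=cv2.convexHull(cn[0]); p=cv2.approxPolyDP(q,4,True)[:,0]; print(p)
    P=np.array([onz(f,*x,.093) for x in p]); print(P.round(4))
    # line fits on metric hull
    pts=np.array([onz(f,*x[0],.093)[:2] for x in cv2.approxPolyDP(cn[0],0.5,True)])
    hul=np.array([onz(f,*x[0],.093)[:2] for x in q],np.float32)
    r=cv2.minAreaRect(hul); print(r, cv2.boxPoints(r).round(4))
px=f["pixels"][138:156,272:322].astype(int)
m=(px[...,0]-px[...,2]>60)&(px[...,0]>120)
n,l,st,c=cv2.connectedComponentsWithStats(m.astype(np.uint8))
for i in range(1,n): 
    u=c[i]+[272,138]; print(u,st[i],onz(f,*u,.088).round(4),onz(f,*u,.094).round(4))
cv2.imwrite("pics/topz.png",cv2.resize(f["pixels"][80:280,200:400,::-1],(800,800))[:600])
E
```

```text
[[373 138]
 [389 246]
 [228 263]
 [219 153]]
[[ 0.6971 -0.1605  0.093 ]
 [ 0.4954 -0.1792  0.093 ]
 [ 0.4691  0.1082  0.093 ]
 [ 0.6709  0.1267  0.093 ]]
((0.5828825235366821, -0.02610991895198822), (0.20469990372657776, 0.28922024369239807), 5.1728386878967285) [[ 0.4679  0.1087]
 [ 0.494  -0.1794]
 [ 0.6979 -0.1609]
 [ 0.6718  0.1271]]
[310.6 144.4] [37  5  4  4 15] [ 0.6874 -0.0438  0.088 ] [ 0.6854 -0.0433  0.094 ]
[281.46153846 147.15384615] [ 8  8  4  4 13] [0.6826 0.0109 0.088 ] [0.6807 0.011  0.094 ]
```

View pics/topz.png

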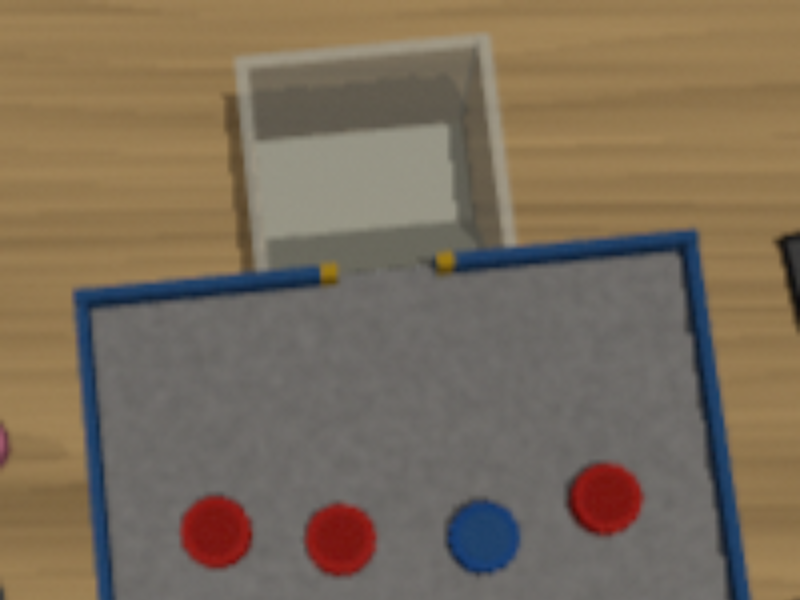

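```bash
cat >> h.py <<'E'
from scipy.spatial.transform import Rotation as Ro
YAW=0.0903; O=np.array([0.5949,-0.0250]); RT=np.array([[np.cos(YAW),-np.sin(YAW)],[np.sin(YAW),np.cos(YAW)]])
def t2w(p): return O+RT@np.array(p[:2])
def w2t(p): return RT.T@(np.array(p[:2])-O)
def toolR(s=None): return Ro.from_euler("xyz",(s or state())["eef_rot"]).as_matrix()
def heading(R): # world angle of tool z axis
    return np.arctan2(R[1,2],R[0,2])
def goto(tx,ty,z,head):
    """tray xy (m), world z, head = tray angle of tool +z; prints shift in tool axes (cm) and turn"""
    s=state(); R=toolR(s); p=np.array(s["eef_pos"])
    d=np.r_[t2w((tx,ty)),z]-p
    h=head+YAW
    X=np.array([0,0,-1.]); Z=np.array([np.cos(h),np.sin(h),0]); Y=np.cross(Z,X)
    Rg=np.stack([X,Y,Z],1)
    rv=Ro.from_matrix(R.T@Rg).as_rotvec()
    print("now tray",w2t(p).round(4),"z",p[2].round(4),"head",round(heading(R)-YAW,4),"t",round(s["time"],2),"F",np.round(s["contact_force"],1),"w",round(s["grip_width"],4))
    print("shift cm (current tool axes)",(R.T@d*100).round(2)," in goal axes",(Rg.T@d*100).round(2)," turn",rv.round(4))
E
python3 - <<'E'
from h import *
s=state(); R=toolR(s); print(R.round(3), heading(R)); 
f=grab_frame("top")
for c,st,m in blobs(f,"red",200)+blobs(f,"blue",200): print(c.round(),w2t(onz(f,*c,.095)).round(4))
goto(-.08,.0,.16,0); goto(-.08,0,.16,np.pi)
E
```

```text
[[-0.    0.34  0.94]
 [-0.    0.94 -0.34]
 [-1.   -0.   -0.  ]] -0.34682046972209746
[351. 204.] [-0.0312 -0.0865]
[254. 213.] [-0.0287  0.0906]
[285. 215.] [-0.0377  0.0353]
[519.  73.] [ 0.191  -0.4432]
[305. 198.] [-0.0114 -0.0046]
[320. 214.] [-0.0433 -0.0289]
now tray [-0.368   0.5542] z 0.2094 head -0.4371 t 0.4 F [0.5 0.2 0.6] w 0.0857
shift cm (current tool axes) [  4.94 -38.01  49.55]  in goal axes [  4.94 -55.42  28.8 ]  turn [-4.371e-01 -1.000e-04  1.000e-04]
now tray [-0.368   0.5542] z 0.2094 head -0.4371 t 0.4 F [0.5 0.2 0.6] w 0.0857
shift cm (current tool axes) [  4.94 -38.01  49.55]  in goal axes [  4.94  55.42 -28.8 ]  turn [2.7045e+00 2.0000e-04 1.0000e-04]
```

```bash
python3 -c "
from h import *
goto(-.069,.0496,.16,-.43)"
```

```text
now tray [-0.368   0.5542] z 0.2094 head -0.4371 t 0.4 F [0.5 0.2 0.6] w 0.0857
shift cm (current tool axes) [  4.94 -33.05  48.45]  in goal axes [  4.94 -33.4   48.22]  turn [-0.0071 -0.0001  0.0001]
```

{"name": "apply_moves", "arguments": {"plan": [0,-2.2,3.2,0,0,0,-0.53,0,-2.2,3.2,0,0,0,-0.53,0,-2.2,3.2,0,0,0,-0.53,0,-2.2,3.2,0,0,0,-0.53,0,-2.2,3.2,0,0,0,-0.53,0,-2.2,3.2,0,0,0,-0.53,0,-2.2,3.2,0,0,0,-0.53,0,-2.2,3.2,0,0,0,-0.53,0,-2.2,3.2,0,0,0,-0.53,0,-2.2,3.2,0,0,0,-0.53,0,-2.2,3.2,0,0,0,-0.53,0,-2.2,3.2,0,0,0,-0.53], "squeeze": 20}}

```text
time: 1.4
eef_pos: [0.4579, 0.1054, 0.2094]
eef_rot: [1.223, 1.565, 0.89]
contact_force: [0.1, 1.4, -0.4]
grip_width: 0.0204
```

```bash
python3 -c "
from h import *
goto(-.069,.0496,.16,-.43)"
```

```text
now tray [-0.1247  0.1422] z 0.2094 head -0.4228 t 1.4 F [ 0.1  1.4 -0.4] w 0.0204
shift cm (current tool axes) [ 4.93 -6.19  8.87]  in goal axes [ 4.94 -6.1   8.92]  turn [ 0.0072  0.002  -0.0056]
```

{"name": "apply_moves", "arguments": {"plan": [0,-1.6,2.3,0,0,0,-0.53,0,-1.6,2.3,0,0,0,-0.53,0,-1.6,2.3,0,0,0,-0.53,0,-1.4,2.0,0,0,0,-0.53,2.4,0,0,0,0,0,-0.53,2.4,0,0,0,0,0,-0.53,0,0,0,0,0,0,-0.53]}}

```text
time: 1.98
eef_pos: [0.5306, 0.003, 0.161]
eef_rot: [0.513, 1.559, 0.169]
contact_force: [-0.7, 0.9, -0.5]
grip_width: 0.0203
```

```bash
python3 -c "
from h import *
goto(-.069,.0496,.085,-.43)
for n in ('wrist','scene'): cv2.imwrite(f'pics/{n}1.png',grab_frame(n)['pixels'][:,:,::-1])"
```

```text
now tray [-0.0615  0.0337] z 0.161 head -0.4343 t 1.98 F [-0.7  0.9 -0.5] w 0.0203
shift cm (current tool axes) [ 7.59  1.08 -1.42]  in goal axes [ 7.6   1.13 -1.34]  turn [-0.0043  0.0099 -0.0055]
```

View pics/wrist1.png

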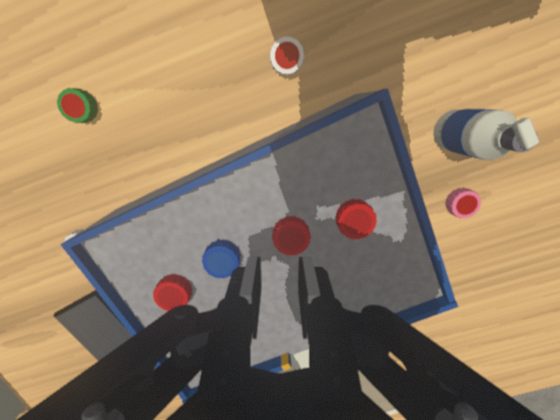

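View pics/scene1.png

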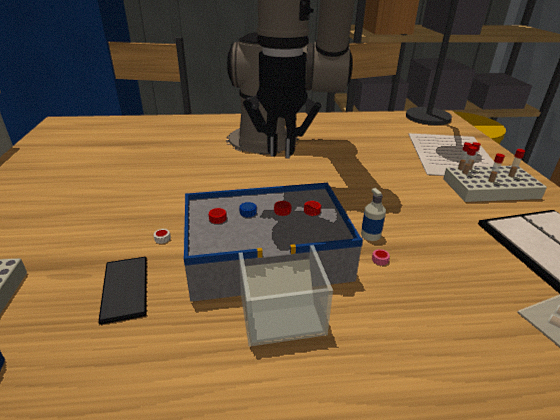

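Wrist view: reds at (172,293), (291,236), (356,218) and blue at (221,259). The fingertips are at about (250,258) and (308,258), just in front of the middle red. I overshot by about 1.8 cm, so I'll correct before lowering.

{"name": "apply_moves", "arguments": {"plan": [0,0.55,-0.7,0,0,0,-0.53,0,0.55,-0.7,0,0.01,-0.005,-0.53,0,0,0,0,0,0,-0.53,0,0,0,0,0,0,-0.53]}}

```text
time: 2.42
eef_pos: [0.5231, 0.0216, 0.1694]
eef_rot: [0.301, 1.56, -0.039]
contact_force: [0.1, 0.1, 0.1]
grip_width: 0.02
```

```bash
python3 -c "
from h import *
goto(-.069,.0496,.085,-.43)"
```

```text
now tray [-0.0673  0.0529] z 0.1694 head -0.4311 t 2.42 F [0.1 0.1 0.1] w 0.02
shift cm (current tool axes) [ 8.44 -0.39 -0.1 ]  in goal axes [ 8.44 -0.37 -0.02]  turn [-0.0011  0.0101 -0.0031]
```

{"name": "apply_moves", "arguments": {"plan": [2,-0.1,0,0,0,0,-0.53,2,-0.1,0,0,0,0,-0.53,1.5,-0.1,0,0,0,0,-0.53,1,-0.1,0,0,0,0,-0.53,0.5,0,0,0,0,0,-0.53,0,0,0,0,0,0,-0.53,0,0,0,0,0,0,-0.53]}}

```text
time: 3.0
eef_pos: [0.526, 0.0204, 0.1032]
eef_rot: [0.26, 1.547, -0.075]
contact_force: [0.0, 0.3, 0.5]
grip_width: 0.0201
```

```bash
python3 -c "
from h import *
goto(-.069,.0496,.085,-.43)"
```

```text
now tray [-0.0645  0.0515] z 0.1032 head -0.4254 t 3.0 F [0.  0.3 0.5] w 0.0201
shift cm (current tool axes) [ 1.81 -0.37 -0.37]  in goal axes [ 1.82 -0.36 -0.33]  turn [ 0.0047  0.0226 -0.0061]
```

{"name": "apply_moves", "arguments": {"plan": [0.8,-0.2,-0.2,0,0.012,-0.003,-0.53,0.6,-0.2,-0.2,0,0.012,-0.003,-0.53,0.3,0,0,0,0,0,-0.53,0,0,0,0,0,0,-0.53,0,0,0,0,0,0,-0.53]}}

```text
time: 3.42
eef_pos: [0.5223, 0.0178, 0.0869]
eef_rot: [0.602, 1.57, 0.268]
contact_force: [0.3, 0.1, 0.4]
grip_width: 0.0201
```

```bash
python3 -c "
from h import *
goto(-.069,.0496,.085,-.43)
for n in ('wrist','scene'): cv2.imwrite(f'pics/{n}2.png',grab_frame(n)['pixels'][:,:,::-1])"
```

```text
now tray [-0.0684  0.0491] z 0.0869 head -0.4248 t 3.42 F [0.3 0.1 0.4] w 0.0201
shift cm (current tool axes) [ 0.19  0.02 -0.07]  in goal axes [ 0.19  0.02 -0.07]  turn [ 0.0052  0.0005 -0.0003]
```

View pics/wrist2.png

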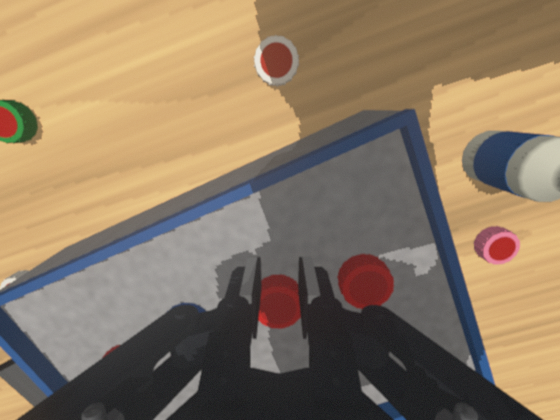

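View pics/scene2.png

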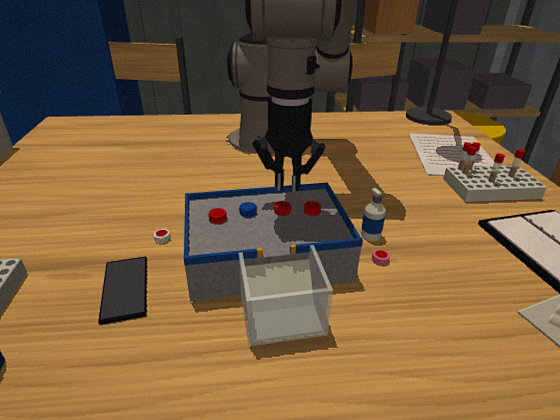

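Wrist view: the red cap is centred at (280,300) between the fingertips, in line with the push. I'm starting the push.

{"name": "apply_moves", "arguments": {"plan": [0.1,0,0.5,0,0,0,-0.53,0.1,0,1,0,0,0,-0.53,0,0,1,0,0,0,-0.53,0,0,1,0,0,0,-0.53,0,0,1,0,0,0,-0.53,0,0,0.5,0,0,0,-0.53,0,0,0,0,0,0,-0.53]}}

```text
time: 4.1
eef_pos: [0.576, -0.0007, 0.0859]
eef_rot: [0.227, 1.566, -0.107]
contact_force: [-0.8, 0.5, 0.8]
grip_width: 0.0202
```

```bash
python3 -c "
from h import *
goto(.0186,.0098,.085,-.43)
for n in ('wrist','top','scene'): cv2.imwrite(f'pics/{n}3.png',grab_frame(n)['pixels'][:,:,::-1])"
```

```text
now tray [-0.0166  0.0259] z 0.0859 head -0.4247 t 4.1 F [-0.8  0.5  0.8] w 0.0202
shift cm (current tool axes) [ 0.11 -0.02  3.87]  in goal axes [0.09 0.01 3.87]  turn [ 0.0053  0.0048 -0.0011]
```

View pics/wrist3.png

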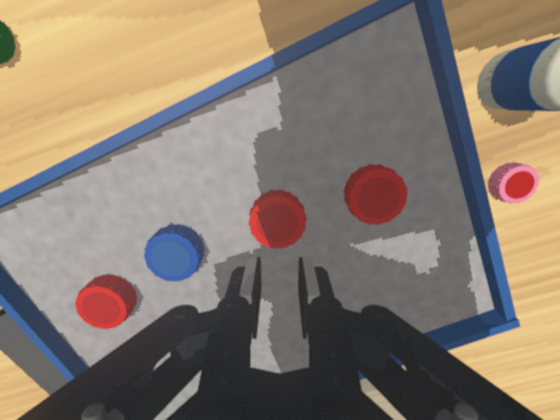

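View pics/scene3.png

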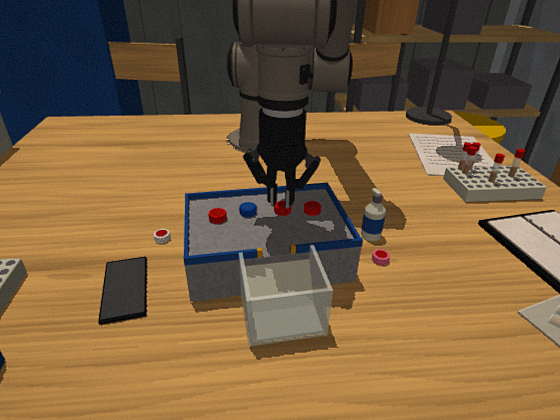

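The picture shows the cap still at about (278,218), behind the fingertips. They seem to have passed over it, so I need the real tip height at this opening.

```bash
python3 - <<'E'
from h import *
g=grab_frame("scene")
cv2.imwrite("pics/scz.png",cv2.resize(g["pixels"][170:260,220:340,::-1],None,fx=6,fy=6,interpolation=cv2.INTER_CUBIC))
def proj(F,p):
    T=np.linalg.inv(np.array(F["world_from_camera"])); q=T[:3,:3]@p+T[:3,3]; fl=210/np.tan(np.radians(F["vertical_fov"])/2)
    return (q[:2]/q[2]*fl+[F["cx"],F["cy"]]).round(1)
s=state();R=toolR(s);p=np.array(s["eef_pos"])
w=grab_frame("wrist")
for dx in (0,-.01,-.02):
  for dy in (-.01,.01):
    for dz in (-.011,.011):
      q=p+R@np.array([dx,dy,dz]); print(dx,dy,dz,proj(g,q),proj(w,q))
E
```

```text
0 -0.01 -0.011 [276.7 211.3] [261.6 239.9]
0 -0.01 0.011 [273.8 217.5] [262.2 272.1]
0 0.01 -0.011 [287.  212.8] [294.8 239.9]
0 0.01 0.011 [284.4 219.1] [294.2 272.1]
-0.01 -0.01 -0.011 [276.7 206.8] [260.6 247.2]
-0.01 -0.01 0.011 [273.8 212.9] [261.3 280.8]
-0.01 0.01 -0.011 [287.2 208.2] [295.7 247.2]
-0.01 0.01 0.011 [284.5 214.5] [295.  280.8]
-0.02 -0.01 -0.011 [276.8 202.2] [259.5 255.3]
-0.02 -0.01 0.011 [273.8 208.3] [260.3 290.4]
-0.02 0.01 -0.011 [287.3 203.6] [296.6 255.3]
-0.02 0.01 0.011 [284.6 209.8] [295.9 290.5]
```

View pics/scz.png

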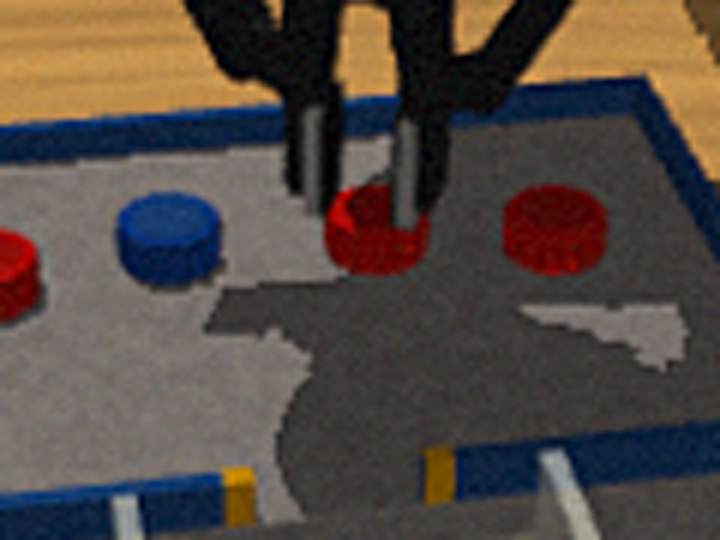

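View pics/top3.png

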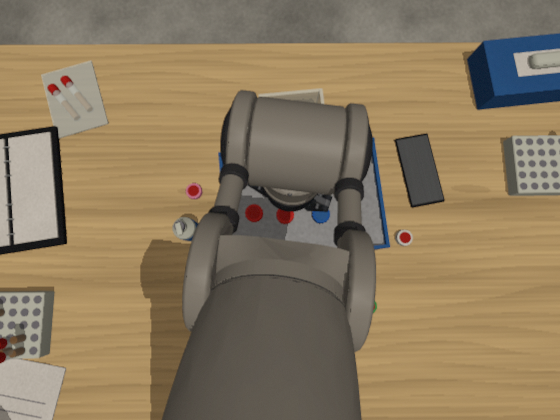

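Both views put the tips about 24 mm above the reported TCP at this opening, so they cleared the cap, which didn't move. I'll go back the same way and lower further, measuring the tips as I go.

{"name": "apply_moves", "arguments": {"plan": [-0.5,0,0,0,0,0,-0.53,-0.3,0,-1,0,0,0,-0.53,0,0,-1.2,0,0,0,-0.53,0,0,-1.2,0,0,0,-0.53,0,0,-1.2,0,0,0,-0.53,0,0,-0.8,0,0,0,-0.53,0,0,0,0,0,0,-0.53,0,0,0,0,0,0,-0.53]}}

```text
time: 5.02
eef_pos: [0.52, 0.0193, 0.0972]
eef_rot: [0.246, 1.565, -0.086]
contact_force: [1.5, 0.4, 0.0]
grip_width: 0.0203
```

```bash
python3 - <<'E'
from h import *
goto(-.069,.0496,.068,-.43)
f=grab_frame("top"); g=grab_frame("scene")
for c,st,m in blobs(g,"red",100)+blobs(g,"blue",100):
   if 180<c[0]<340: print(c.round(1),w2t(onz(g,*c,.095)).round(4))
E
```

```text
now tray [-0.0706  0.0509] z 0.0972 head -0.4229 t 5.02 F [1.5 0.4 0. ] w 0.0203
shift cm (current tool axes) [ 2.92 -0.06  0.18]  in goal axes [ 2.92 -0.05  0.2 ]  turn [ 0.0071  0.0055 -0.0014]
[217.  214.7] [-0.0247 -0.0886]
[239.3 219. ] [-0.0043 -0.0504]
[247.5 209.2] [-0.0342 -0.0322]
[331.4 244. ] [0.0932 0.0901]
```

{"name": "apply_moves", "arguments": {"plan": [0.8,0,0.1,0,0.005,-0.001,-0.53,0.8,0,0,0,0,0,-0.53,0.6,0,0,0,0,0,-0.53,0.3,0,0,0,0,0,-0.53,0,0,0,0,0,0,-0.53,0,0,0,0,0,0,-0.53]}}

```text
time: 5.62
eef_pos: [0.5228, 0.0179, 0.0679]
eef_rot: [-3.114, 1.57, 2.835]
contact_force: [-0.9, -0.3, -0.7]
grip_width: 0.0201
```

```bash
python3 - <<'E'
from h import *
goto(-.069,.0496,.062,-.43)
g=grab_frame("scene")
cv2.imwrite("pics/scz2.png",cv2.resize(g["pixels"][160:260,200:340,::-1],None,fx=5,fy=5,interpolation=cv2.INTER_CUBIC))
cv2.imwrite("pics/w4.png",grab_frame("wrist")["pixels"][:,:,::-1])
E
```

```text
now tray [-0.0679  0.0493] z 0.0679 head -0.4241 t 5.62 F [-0.9 -0.3 -0.7] w 0.0201
shift cm (current tool axes) [ 0.59 -0.01 -0.11]  in goal axes [ 0.59 -0.01 -0.11]  turn [ 0.0059 -0.001   0.    ]
```

View pics/scz2.png

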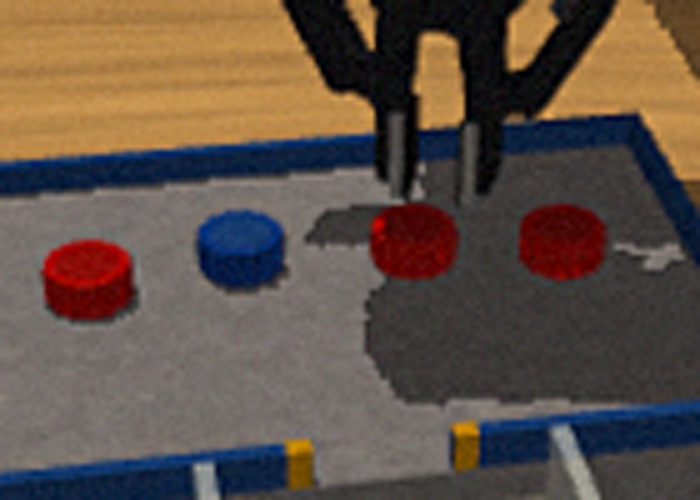

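View pics/w4.png

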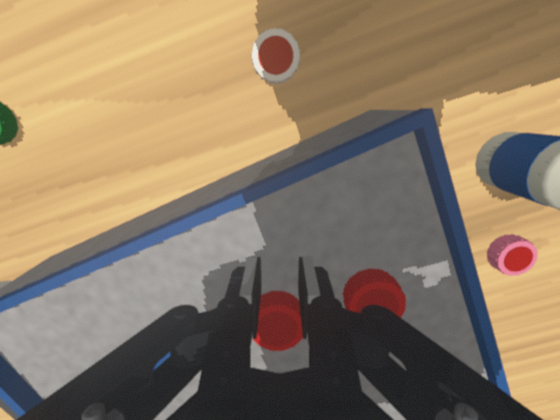

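```bash
python3 - <<'E'
from h import *
s=state();R=toolR(s);p=np.array(s["eef_pos"]); g=grab_frame("scene")
for (u,v),dy in (((279.6,199.6),-.01),((293.4,201.),.01)):
    o,d=ray(g,u,v)
    for dz in (.005,.011):
        # intersect with plane tool z = dz
        n=R[:,2]; q=o+d*((p+n*dz-o)@n)/(d@n); print(dz,(R.T@(q-p)).round(4),"z",q[2].round(4))
E
```

```text
0.005 [-0.0203 -0.0138  0.005 ] z 0.0886
0.011 [-0.024  -0.0124  0.011 ] z 0.0923
0.005 [-0.0215  0.0138  0.005 ] z 0.0898
0.011 [-0.0252  0.0149  0.011 ] z 0.0935
```

{"name": "apply_moves", "arguments": {"plan": [0.4,0,-0.1,0,0,0,-0.53,0.3,0,0,0,0,0,-0.53,0,0,0,0,0,0,-0.53,0,0,0,0,0,0,-0.53]}}

```text
time: 6.1
eef_pos: [0.5225, 0.0183, 0.0617]
eef_rot: [0.327, 1.569, -0.006]
contact_force: [-0.9, 0.3, 0.0]
grip_width: 0.0199
```

```bash
python3 - <<'E'
from h import *
goto(-.069,.0496,.062,-.43)
g=grab_frame("scene")
cv2.imwrite("pics/scz3.png",cv2.resize(g["pixels"][160:260,200:340,::-1],None,fx=5,fy=5,interpolation=cv2.INTER_CUBIC))
E
```

```text
now tray [-0.0682  0.0497] z 0.0617 head -0.4239 t 6.1 F [-0.9  0.3  0. ] w 0.0199
shift cm (current tool axes) [-0.03 -0.04 -0.07]  in goal axes [-0.03 -0.04 -0.07]  turn [ 0.0061  0.002  -0.0007]
```

View pics/scz3.png

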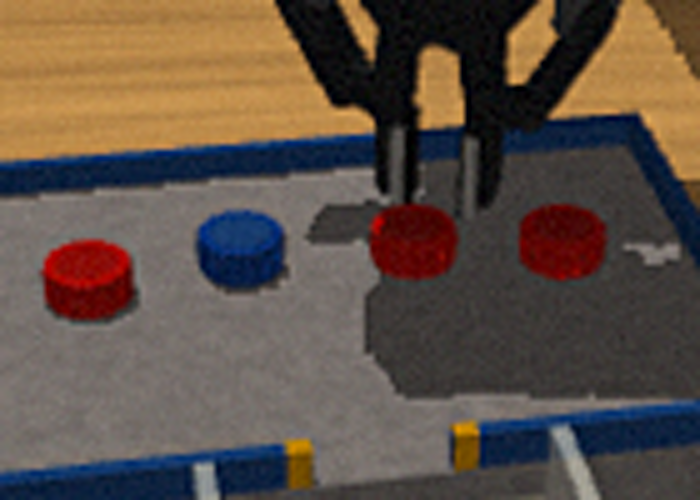

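The tips are now roughly 4–7 mm above the deck with no contact force, behind the cap. Starting the push again.

{"name": "apply_moves", "arguments": {"plan": [0,0,0.5,0,0,0,-0.53,0,0,0.8,0,0,0,-0.53,0,0,0.8,0,0,0,-0.53,0,0,0.8,0,0,0,-0.53,0,0,0.5,0,0,0,-0.53,0,0,0,0,0,0,-0.53]}}

```text
time: 6.65
eef_pos: [0.5592, 0.0057, 0.0623]
eef_rot: [0.237, 1.567, -0.096]
contact_force: [0.6, 0.3, -0.8]
grip_width: 0.0201
```

```bash
python3 - <<'E'
from h import *
goto(.0186,.0098,.062,-.43)
g=grab_frame("scene")
cv2.imwrite("pics/scz4.png",cv2.resize(g["pixels"][160:260,200:340,::-1],None,fx=5,fy=5,interpolation=cv2.INTER_CUBIC))
E
```

```text
now tray [-0.0328  0.0338] z 0.0623 head -0.4239 t 6.65 F [ 0.6  0.3 -0.8] w 0.0201
shift cm (current tool axes) [ 0.06 -0.07  5.67]  in goal axes [ 0.03 -0.04  5.67]  turn [ 0.0061  0.0041 -0.001 ]
```

View pics/scz4.png

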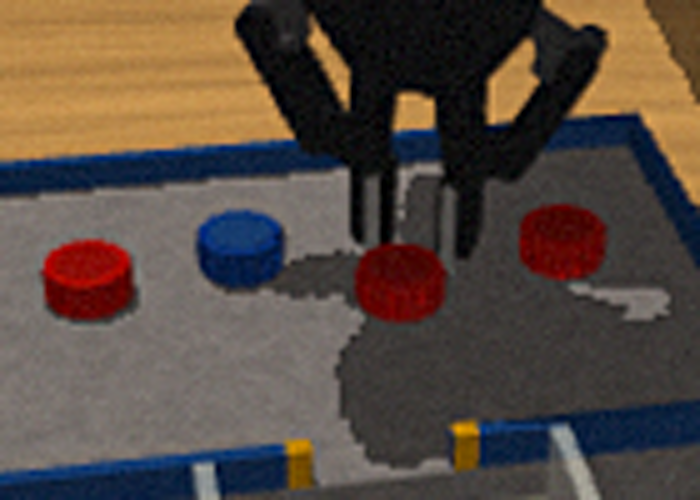

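The cap (400,280 in the crop) is moving with the fingertips. I continue to the point in front of the gate.

{"name": "apply_moves", "arguments": {"plan": [0,0,0.8,0,0,0,-0.53,0,0,0.9,0,0,0,-0.53,0,0,0.9,0,0,0,-0.53,0,0,0.9,0,0,0,-0.53,0,0,0.9,0,0,0,-0.53,0,0,0.7,0,0,0,-0.53,0,0,0.3,0,0,0,-0.53,0,0,0,0,0,0,-0.53]}}

```text
time: 7.37
eef_pos: [0.6145, -0.0137, 0.0619]
eef_rot: [0.273, 1.568, -0.06]
contact_force: [-0.6, -0.7, -0.2]
grip_width: 0.0201
```

```bash
python3 - <<'E'
from h import *
goto(.0186,.0098,.062,-.43)
g=grab_frame("scene")
cv2.imwrite("pics/scz5.png",cv2.resize(g["pixels"][160:280,200:340,::-1],None,fx=5,fy=5,interpolation=cv2.INTER_CUBIC))
E
```

```text
now tray [0.0205 0.0095] z 0.0619 head -0.4238 t 7.37 F [-0.6 -0.7 -0.2] w 0.0201
shift cm (current tool axes) [-0.01 -0.05 -0.19]  in goal axes [-0.01 -0.06 -0.19]  turn [ 0.0062  0.0026 -0.0007]
```

View pics/scz5.png

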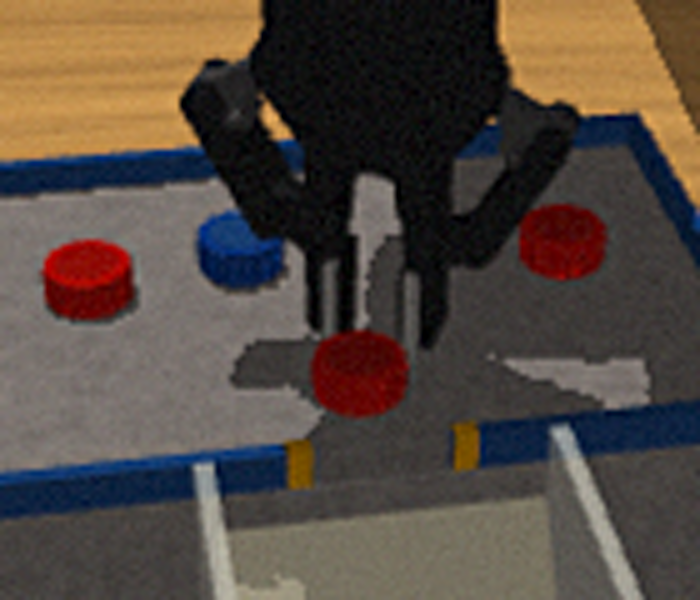

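```bash
cat >> h.py <<'E'
def caps(F,lo=60):
    """centres from top-face: fit silhouettes; tray coords using mid-height z=.0875 for whole-disc blob"""
    hsv=cv2.cvtColor(F["pixels"],cv2.COLOR_RGB2HSV); H,S,V=cv2.split(hsv)
    out=[]
    for nm,m in (("red",((H<8)|(H>172))&(S>150)&(V>lo)),("blue",(H>100)&(H<125)&(S>150)&(V>50))):
        n,l,st,c=cv2.connectedComponentsWithStats(m.astype(np.uint8))
        for i in range(1,n):
            b=st[i]
            if b[4]<120 or b[2]>40: continue
            bc=np.array([b[0]+(b[2]-1)/2,b[1]+(b[3]-1)/2])
            q=w2t(onz(F,*bc,.0875))
            if -.12<q[0]<.2 and abs(q[1])<.15: out.append((nm,b.tolist(),q.round(4)))
    return out
E
python3 - <<'E'
from h import *
for r in caps(grab_frame("scene")): print(r)
goto(.005,0,.062,0)
E
```

```text
('red', [304, 201, 17, 15, 220], array([-0.0305,  0.0901]))
('red', [208, 208, 19, 16, 240], array([-0.0335, -0.0887]))
('red', [262, 226, 20, 18, 279], array([ 0.041 , -0.0002]))
('blue', [240, 203, 17, 15, 182], array([-0.043 , -0.0305]))
now tray [0.0197 0.0099] z 0.0619 head -0.4236 t 7.47 F [ 0.3 -0.4 -0.2] w 0.0201
shift cm (current tool axes) [-0.01 -1.51 -0.94]  in goal axes [-0.01 -0.99 -1.47]  turn [-4.236e-01  2.100e-03 -2.000e-04]
```

Cap at tray (41, 0) mm, right where I wanted it. I back off, turn to face the gate, then line up.

{"name": "apply_moves", "arguments": {"plan": [0,0,-0.8,0,0,0,-0.53,0,0,-0.8,0,0,0,-0.53,0,0,0,-0.105,0,0,-0.53,0,0,0,-0.105,0,0,-0.53,0,0,0,-0.105,0,0,-0.53,0,0,0,-0.105,0,0,-0.53,0,0,0,0,0,0,-0.53,0,0,0,0,0,0,-0.53]}}

```text
time: 8.13
eef_pos: [0.5896, -0.0045, 0.0622]
eef_rot: [2.755, 1.568, 2.86]
contact_force: [0.7, -0.7, 0.2]
grip_width: 0.0201
```

```bash
python3 -c "
from h import *
goto(.005,0,.062,0)"
```

```text
now tray [-0.0034  0.0209] z 0.0622 head 0.0146 t 8.13 F [ 0.7 -0.7  0.2] w 0.0201
shift cm (current tool axes) [ 0.02 -2.1   0.81]  in goal axes [ 0.02 -2.09  0.84]  turn [ 0.0146 -0.003  -0.0012]
```

{"name": "apply_moves", "arguments": {"plan": [0,-0.8,0.2,0.015,0,0,-0.53,0,-0.8,0.2,0,-0.003,-0.001,-0.53,0,-0.4,0.2,0,0,0,-0.53,0,0,0,0,0,0,-0.53,0,0,0,0,0,0,-0.53]}}

```text
time: 8.55
eef_pos: [0.5973, -0.026, 0.0626]
eef_rot: [-0.418, 1.57, -0.339]
contact_force: [-0.2, 1.3, -1.1]
grip_width: 0.0197
```

```bash
python3 -c "
from h import *
goto(.005,0,.062,0)
for r in caps(grab_frame('scene')): print(r)"
```

```text
now tray [ 0.0023 -0.0012] z 0.0626 head -0.0111 t 8.55 F [-0.2  1.3 -1.1] w 0.0197
shift cm (current tool axes) [0.06 0.12 0.26]  in goal axes [0.06 0.12 0.27]  turn [-0.0111  0.0004  0.0002]
('red', [304, 201, 17, 15, 220], array([-0.0305,  0.0901]))
('red', [208, 208, 19, 16, 240], array([-0.0335, -0.0887]))
('red', [262, 226, 20, 18, 282], array([ 0.041 , -0.0002]))
('blue', [300, 183, 27, 8, 126], array([-0.1115,  0.1134]))
('blue', [240, 203, 14, 14, 146], array([-0.0452, -0.0331]))
```

{"name": "apply_moves", "arguments": {"plan": [0,0.1,0.5,-0.011,0,0,-0.53,0,0,0.8,0,0,0,-0.53,0,0,0.9,0,0,0,-0.53,0,0,0.9,0,0,0,-0.53,0,0,1,0,0,0,-0.53,0,0,1,0,0,0,-0.53,0,0,1,0,0,0,-0.53,0,0,0,0,0,0,-0.53]}}

```text
time: 9.27
eef_pos: [0.6641, -0.0173, 0.0622]
eef_rot: [0.215, 1.57, 0.308]
contact_force: [-0.9, -0.2, 0.9]
grip_width: 0.02
```

```bash
python3 - <<'E'
from h import *
goto(.072,0,.062,0)
g=grab_frame("scene")
for r in caps(g): print(r)
cv2.imwrite("pics/s6.png",g["pixels"][:,:,::-1])
E
```

```text
now tray [0.0696 0.0014] z 0.0622 head 0.0018 t 9.27 F [-0.9 -0.2  0.9] w 0.02
shift cm (current tool axes) [ 0.02 -0.14  0.24]  in goal axes [ 0.02 -0.14  0.24]  turn [ 0.0018  0.0011 -0.0002]
('red', [208, 208, 19, 16, 239], array([-0.0335, -0.0887]))
('red', [269, 250, 20, 21, 338], array([ 0.1097, -0.0008]))
```

View pics/s6.png

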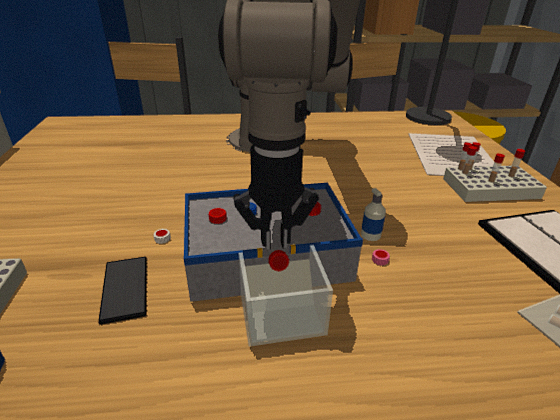

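The first cap is at the gate edge and dropping, seen at (278,260). I back off, lift and check.

{"name": "apply_moves", "arguments": {"plan": [0,0,-0.6,0,0,0,-0.53,-1,0,-1,0,0,0,-0.53,-2,0,-1,0,0,0,-0.53,-2,0,-1,0,0,0,-0.53,-1,0,-1,0,0,0,-0.53,0,0,0,0,0,0,-0.53,0,0,0,0,0,0,-0.53]}}

```text
time: 9.9
eef_pos: [0.6093, -0.0207, 0.1215]
eef_rot: [2.885, 1.562, 2.978]
contact_force: [-0.3, 1.3, -0.4]
grip_width: 0.0198
```

```bash
python3 - <<'E'
from h import *
goto(-.0524,.1096,.130,-.7)
g=grab_frame("scene")
for r in caps(g): print(r)
cv2.imwrite("pics/s7.png",g["pixels"][:,:,::-1])
E
```

```text
now tray [0.0148 0.0029] z 0.1215 head 0.003 t 9.9 F [-0.3  1.3 -0.4] w 0.0198
shift cm (current tool axes) [-0.77 10.69 -6.69]  in goal axes [ -0.85   3.83 -12.01]  turn [ 0.703  -0.0085  0.0008]
('red', [304, 201, 17, 15, 221], array([-0.0305,  0.0901]))
('red', [208, 208, 19, 16, 239], array([-0.0335, -0.0887]))
('blue', [240, 202, 16, 15, 209], array([-0.0466, -0.031 ]))
```

View pics/s7.png

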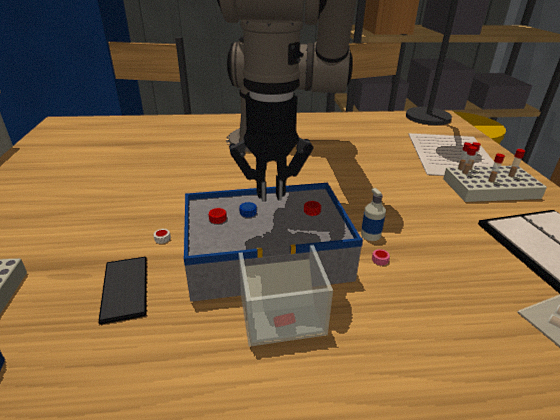

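The first red cap is in the bin, at (285,320) through the clear wall. Now to the left cap.

{"name": "apply_moves", "arguments": {"plan": [0,0,0,0.1,0,0,-0.53,0,0,0,0.1,0,0,-0.53,0,0,0,0.1,0,0,-0.53,0,0,0,0.1,0,0,-0.53,0,0,0,0.1,0,0,-0.53,0,0,0,0.1,0,0,-0.53,0,0,0,0.08,0,0,-0.53,0,0.8,-2.4,0,0,0,-0.53,0,0.8,-2.4,0,0,0,-0.53,0,0.8,-2.4,0,0,0,-0.53,0,0.8,-2.4,0,0,0,-0.53,0,0.4,-1.2,0,0,0,-0.53]}}

```text
time: 10.95
eef_pos: [0.5396, 0.0724, 0.108]
eef_rot: [-2.634, 1.546, 3.022]
contact_force: [-0.1, 0.2, 0.3]
grip_width: 0.0201
```

{"name": "apply_moves", "arguments": {"plan": [0,0,0,0,0,0,-0.53,0,0,0,0,0,0,-0.53]}}

```text
time: 11.12
eef_pos: [0.5383, 0.0744, 0.1068]
eef_rot: [-2.626, 1.544, 3.034]
contact_force: [0.6, -0.3, -0.7]
grip_width: 0.0204
```

```bash
python3 - <<'E'
from h import *
goto(-.0524,.1096,.062,-.7)
E
```

```text
now tray [-0.0474  0.1041] z 0.1068 head -0.7141 t 11.12 F [ 0.6 -0.3 -0.7] w 0.0204
shift cm (current tool axes) [ 4.5   0.15 -0.63]  in goal axes [ 4.48  0.1  -0.73]  turn [-0.0139 -0.0236  0.0132]
```

{"name": "apply_moves", "arguments": {"plan": [0,0.1,-0.6,-0.014,-0.024,0.013,-0.53,0,0,0,0,0,0,-0.53,0.8,0,0,0,0,0,-0.53,1,0,0,0,0,0,-0.53,0.6,0,0,0,0,0,-0.53,0,0,0,0,0,0,-0.53,0,0,0,0,0,0,-0.53]}}

```text
time: 11.7
eef_pos: [0.5386, 0.0737, 0.0785]
eef_rot: [-0.735, 1.569, -1.349]
contact_force: [0.6, 0.4, 0.2]
grip_width: 0.0199
```

```bash
python3 - <<'E'
from h import *
goto(-.0524,.1096,.062,-.7)
for r in caps(grab_frame("scene")): print(r)
cv2.imwrite("pics/w8.png",grab_frame("wrist")["pixels"][:,:,::-1])
E
```

```text
now tray [-0.0472  0.1034] z 0.0785 head -0.7046 t 11.7 F [0.6 0.4 0.2] w 0.0199
shift cm (current tool axes) [ 1.65  0.14 -0.81]  in goal axes [ 1.65  0.14 -0.8 ]  turn [-0.0046  0.0014  0.0013]
('red', [304, 201, 17, 15, 219], array([-0.0305,  0.0901]))
('red', [208, 208, 19, 16, 239], array([-0.0335, -0.0887]))
('blue', [240, 202, 16, 16, 210], array([-0.0449, -0.0312]))
```

View pics/w8.png

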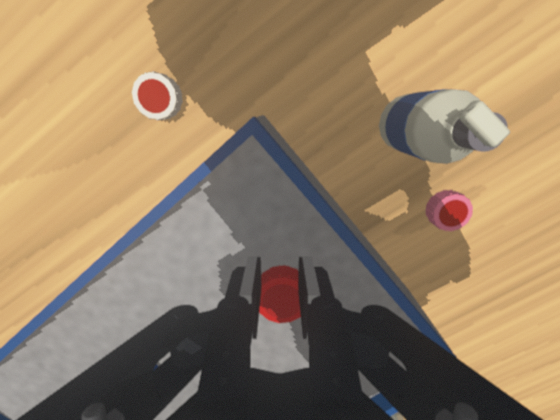

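The cap is centred between the fingers at (281,293). I need 8 mm more clearance behind it before going down.

{"name": "apply_moves", "arguments": {"plan": [0,0.1,-0.5,0,0,0,-0.53,0,0,-0.3,0,0,0,-0.53,0,0,0,0,0,0,-0.53,0,0,0,0,0,0,-0.53]}}

```text
time: 12.13
eef_pos: [0.5326, 0.0799, 0.0797]
eef_rot: [-0.003, 1.568, -0.617]
contact_force: [-0.2, -0.6, 0.5]
grip_width: 0.0199
```

```bash
python3 - <<'E'
from h import *
goto(-.0524,.1096,.062,-.7)
E
```

```text
now tray [-0.0526  0.1101] z 0.0797 head -0.7044 t 12.13 F [-0.2 -0.6  0.5] w 0.0199
shift cm (current tool axes) [ 1.77 -0.03  0.04]  in goal axes [ 1.77 -0.03  0.05]  turn [-0.0044  0.0029  0.    ]
```

{"name": "apply_moves", "arguments": {"plan": [0.7,0,0,0,0,0,-0.53,0.7,0,0,0,0,0,-0.53,0.2,0,0,0,0,0,-0.53,0,0,0,0,0,0,-0.53,0,0,0,0,0,0,-0.53]}}

```text
time: 12.55
eef_pos: [0.5326, 0.0802, 0.0622]
eef_rot: [0.091, 1.567, -0.522]
contact_force: [0.0, -0.1, -0.1]
grip_width: 0.0201
```

```bash
python3 - <<'E'
from h import *
goto(.022,.0151,.062,-.7)
g=grab_frame("scene")
for r in caps(g): print(r)
cv2.imwrite("pics/scz9.png",cv2.resize(g["pixels"][160:260,200:340,::-1],None,fx=5,fy=5,interpolation=cv2.INTER_CUBIC))
E
```

```text
now tray [-0.0526  0.1104] z 0.0622 head -0.7038 t 12.55 F [ 0.  -0.1 -0.1] w 0.0201
shift cm (current tool axes) [ 0.06 -2.44 11.85]  in goal axes [ 0.02 -2.48 11.84]  turn [-0.0038  0.0035 -0.0003]
('red', [304, 201, 17, 15, 218], array([-0.0305,  0.0901]))
('red', [208, 208, 19, 16, 240], array([-0.0335, -0.0887]))
('blue', [240, 202, 16, 15, 207], array([-0.0466, -0.031 ]))
```

View pics/scz9.png

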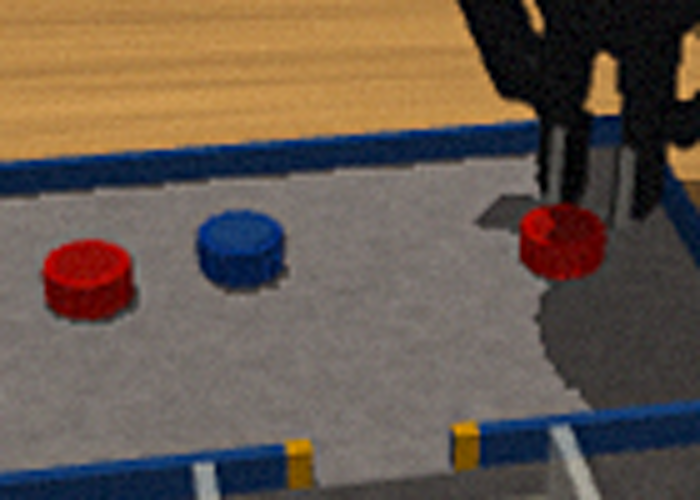

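{"name": "apply_moves", "arguments": {"plan": [0,0,0.5,0,0,0,-0.53,0,0,0.8,0,0,0,-0.53,0,-0.1,0.8,0,0,0,-0.53,0,-0.2,0.9,0,0,0,-0.53,0,-0.2,0.9,0,0,0,-0.53,0,-0.2,0.9,0,0,0,-0.53,0,-0.2,0.9,0,0,0,-0.53,0,-0.1,0.5,0,0,0,-0.53,0,0,0,0,0,0,-0.53]}}

```text
time: 13.35
eef_pos: [0.5841, 0.03, 0.0631]
eef_rot: [0.229, 1.565, -0.386]
contact_force: [0.3, -0.6, 0.4]
grip_width: 0.0204
```

```bash
python3 - <<'E'
from h import *
goto(.022,.0151,.062,-.7)
g=grab_frame("scene")
for r in caps(g,40): print(r)
cv2.imwrite("pics/scz10.png",cv2.resize(g["pixels"][160:260,200:340,::-1],None,fx=5,fy=5,interpolation=cv2.INTER_CUBIC))
E
```

```text
now tray [-0.0058  0.0557] z 0.0631 head -0.7051 t 13.35 F [ 0.3 -0.6  0.4] w 0.0204
shift cm (current tool axes) [ 0.13 -1.29  4.75]  in goal axes [ 0.11 -1.32  4.75]  turn [-0.0051  0.0059 -0.0014]
('red', [208, 208, 19, 16, 239], array([-0.0335, -0.0887]))
('red', [282, 215, 19, 16, 250], array([0.0108, 0.0405]))
('blue', [240, 202, 17, 15, 213], array([-0.0465, -0.0301]))
```

View pics/scz10.png

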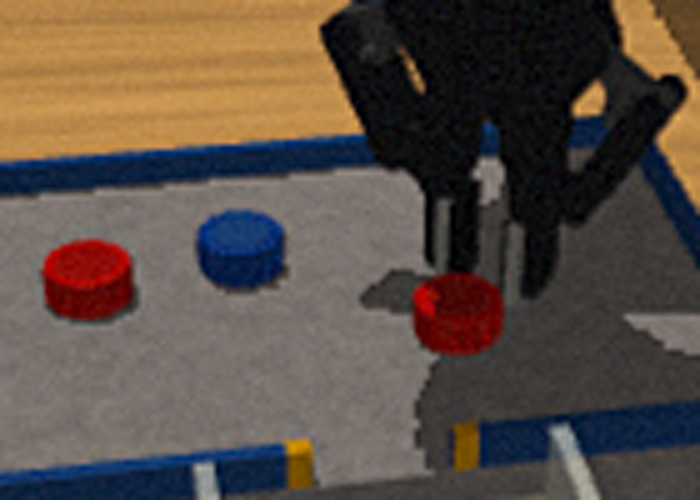

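{"name": "apply_moves", "arguments": {"plan": [0,-0.1,0.6,0,0,0,-0.53,0,-0.2,0.8,0,0,0,-0.53,0,-0.3,0.9,0,0,0,-0.53,0,-0.3,0.9,0,0,0,-0.53,0,-0.2,0.8,0,0,0,-0.53,0,-0.1,0.5,0,0,0,-0.53,0,0,0,0,0,0,-0.53]}}

```text
time: 13.98
eef_pos: [0.6161, -0.0087, 0.0632]
eef_rot: [0.175, 1.566, -0.438]
contact_force: [-0.8, -0.3, -0.7]
grip_width: 0.0199
```

```bash
python3 - <<'E'
from h import *
goto(.005,0,.062,0)
g=grab_frame("scene")
for r in caps(g,40): print(r)
E
```

```text
now tray [0.0226 0.0143] z 0.0632 head -0.704 t 13.98 F [-0.8 -0.3 -0.7] w 0.0199
shift cm (current tool axes) [ 0.11 -2.22 -0.41]  in goal axes [ 0.12 -1.43 -1.76]  turn [-0.704   0.0051  0.0009]
('red', [208, 208, 19, 16, 240], array([-0.0335, -0.0887]))
('red', [262, 225, 19, 18, 279], array([ 0.038 , -0.0005]))
('blue', [240, 202, 16, 15, 209], array([-0.0466, -0.031 ]))
```

Second cap at (38, −0.5) mm, in front of the gate. I back off and turn.

{"name": "apply_moves", "arguments": {"plan": [0,0,-0.8,0,0,0,-0.53,0,0,-0.9,0,0,0,-0.53,0,0,-0.8,-0.1,0,0,-0.53,0,0,0,-0.1,0,0,-0.53,0,0,0,-0.1,0,0,-0.53,0,0,0,-0.1,0,0,-0.53,0,0,0,-0.1,0,0,-0.53,0,0,0,-0.1,0,0,-0.53,0,0,0,-0.08,0,0,-0.53,0,0,0,0,0,0,-0.53,0,0,0,0,0,0,-0.53]}}

```text
time: 14.95
eef_pos: [0.5833, 0.0157, 0.063]
eef_rot: [2.955, 1.568, 3.059]
contact_force: [0.0, -0.4, 0.6]
grip_width: 0.0204
```

```bash
python3 - <<'E'
from h import *
goto(.003,0,.062,0)
g=grab_frame("scene")
for r in caps(g,40): print(r)
E
```

```text
now tray [-0.0079  0.0416] z 0.063 head 0.0131 t 14.95 F [ 0.  -0.4  0.6] w 0.0204
shift cm (current tool axes) [ 0.09 -4.17  1.04]  in goal axes [ 0.1  -4.16  1.09]  turn [ 0.0131 -0.0032 -0.0006]
('red', [208, 208, 19, 16, 240], array([-0.0335, -0.0887]))
('red', [262, 225, 19, 18, 280], array([ 0.038 , -0.0005]))
('blue', [240, 202, 16, 16, 207], array([-0.0449, -0.0312]))
```

{"name": "apply_moves", "arguments": {"plan": [0,-0.9,0.2,0.013,0,0,-0.53,0,-1,0.2,0,-0.003,0,-0.53,0,-1,0.2,0,0,0,-0.53,0,-0.8,0.2,0,0,0,-0.53,0,-0.2,0,0,0,0,-0.53,0,0,0,0,0,0,-0.53,0,0,0,0,0,0,-0.53]}}

```text
time: 15.58
eef_pos: [0.5957, -0.0276, 0.0629]
eef_rot: [0.854, 1.57, 0.935]
contact_force: [0.9, 0.2, 0.5]
grip_width: 0.02
```

```bash
python3 - <<'E'
from h import *
goto(.003,0,.062,0)
E
```

```text
now tray [ 0.0006 -0.0027] z 0.0629 head -0.0091 t 15.58 F [0.9 0.2 0.5] w 0.02
shift cm (current tool axes) [0.09 0.27 0.24]  in goal axes [0.09 0.27 0.24]  turn [-0.0091  0.0002 -0.0002]
```

{"name": "apply_moves", "arguments": {"plan": [0,0.2,0.5,-0.009,0,0,-0.53,0,0,0.8,0,0,0,-0.53,0,0,0.9,0,0,0,-0.53,0,0,1,0,0,0,-0.53,0,0,1,0,0,0,-0.53,0,0,1,0,0,0,-0.53,0,0,1.1,0,0,0,-0.53,0,0,0,0,0,0,-0.53]}}

```text
time: 16.25
eef_pos: [0.6641, -0.0161, 0.0628]
eef_rot: [0.836, 1.569, 0.93]
contact_force: [0.2, 0.7, -0.5]
grip_width: 0.0203
```

```bash
python3 - <<'E'
from h import *
goto(.072,0,.062,0)
g=grab_frame("scene")
for r in caps(g,40): print(r)
E
```

```text
now tray [0.0697 0.0026] z 0.0628 head 0.0037 t 16.25 F [ 0.2  0.7 -0.5] w 0.0203
shift cm (current tool axes) [ 0.08 -0.26  0.23]  in goal axes [ 0.08 -0.26  0.23]  turn [ 0.0037  0.0009 -0.001 ]
('red', [208, 208, 19, 16, 240], array([-0.0335, -0.0887]))
('red', [269, 251, 21, 21, 338], array([ 0.1122, -0.0004]))
```

{"name": "apply_moves", "arguments": {"plan": [0,0,-0.6,0,0,0,-0.53,-1,0,-1,0,0,0,-0.53,-2,0,-1,0,0,0,-0.53,-2,0,-1,0,0,0,-0.53,-1.5,0,-1,0,0,0,-0.53,0,0,0,0,0,0,-0.53,0,0,0,0,0,0,-0.53]}}

```text
time: 16.88
eef_pos: [0.6087, -0.019, 0.1271]
eef_rot: [2.807, 1.561, 2.903]
contact_force: [-0.4, -0.4, 0.1]
grip_width: 0.0202
```

```bash
python3 - <<'E'
from h import *
goto(-.0552,-.1069,.115,.7)
g=grab_frame("scene")
for r in caps(g): print(r)
cv2.imwrite("pics/s11.png",g["pixels"][:,:,::-1])
E
```

```text
now tray [0.0143 0.0047] z 0.1271 head 0.006 t 16.88 F [-0.4 -0.4  0.1] w 0.0202
shift cm (current tool axes) [  1.23 -11.13  -7.01]  in goal axes [  1.21  -4.06 -12.51]  turn [-0.6941 -0.0077 -0.0062]
('red', [208, 208, 19, 16, 240], array([-0.0335, -0.0887]))
('blue', [240, 202, 16, 15, 207], array([-0.0466, -0.031 ]))
```

View pics/s11.png

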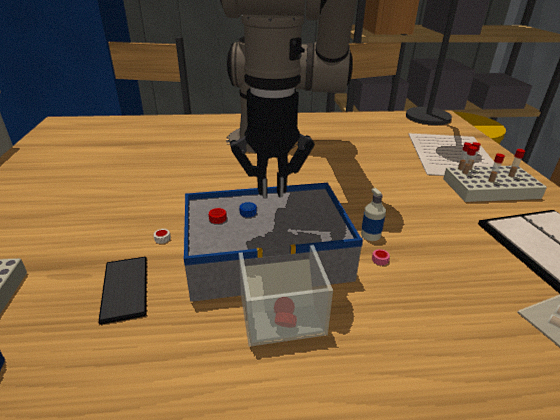

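Both caps are in the bin, at (285,307) and (285,320). Now the right cap, keeping well clear of the blue one.

{"name": "apply_moves", "arguments": {"plan": [0,0,0,-0.1,0,0,-0.53,0,0,0,-0.1,0,0,-0.53,0,0,0,-0.1,0,0,-0.53,0,0,0,-0.1,0,0,-0.53,0,0,0,-0.1,0,0,-0.53,0,0,0,-0.1,0,0,-0.53,0,0,0,-0.08,0,0,-0.53,0,-0.8,-2.5,0,0,0,-0.53,0,-0.8,-2.5,0,0,0,-0.53,0,-0.8,-2.5,0,0,0,-0.53,0,-0.8,-2.5,0,0,0,-0.53,0,-0.6,-1.8,0,0,0,-0.53]}}

```text
time: 17.93
eef_pos: [0.5518, -0.1282, 0.1103]
eef_rot: [2.046, 1.542, 2.866]
contact_force: [0.1, -1.0, 0.1]
grip_width: 0.0199
```

{"name": "apply_moves", "arguments": {"plan": [0,0,0,0,0,0,-0.53,0,0,0,0,0,0,-0.53]}}

```text
time: 18.1
eef_pos: [0.5498, -0.1313, 0.1077]
eef_rot: [2.055, 1.538, 2.87]
contact_force: [1.0, 0.6, -0.5]
grip_width: 0.02
```

```bash
python3 - <<'E'
from h import *
goto(-.0552,-.1069,.08,.7)
for r in caps(grab_frame("scene")): print(r)
E
```

```text
now tray [-0.0545 -0.1018] z 0.1077 head 0.7256 t 18.1 F [ 1.   0.6 -0.5] w 0.02
shift cm (current tool axes) [ 2.77 -0.41 -0.34]  in goal axes [ 2.77 -0.34 -0.38]  turn [ 0.0254 -0.0158 -0.0291]
('red', [208, 208, 19, 16, 243], array([-0.0335, -0.0887]))
('blue', [239, 202, 18, 15, 217], array([-0.0466, -0.031 ]))
```

{"name": "apply_moves", "arguments": {"plan": [0,-0.4,-0.4,0.025,-0.016,-0.029,-0.53,0,0,0,0,0,0,-0.53,0.8,0,0,0,0,0,-0.53,0.9,0,0,0,0,0,-0.53,0.5,0,0,0,0,0,-0.53,0,0,0,0,0,0,-0.53,0,0,0,0,0,0,-0.53]}}

```text
time: 18.73
eef_pos: [0.5517, -0.1313, 0.0804]
eef_rot: [1.684, 1.566, 2.482]
contact_force: [-1.0, 0.7, 0.4]
grip_width: 0.0201
```

```bash
python3 - <<'E'
from h import *
goto(-.0552,-.1069,.062,.7)
cv2.imwrite("pics/w12.png",grab_frame("wrist")["pixels"][:,:,::-1])
E
```

```text
now tray [-0.0526 -0.1019] z 0.0804 head 0.7076 t 18.73 F [-1.   0.7  0.4] w 0.0201
shift cm (current tool axes) [ 1.84 -0.22 -0.52]  in goal axes [ 1.84 -0.21 -0.52]  turn [ 0.0076 -0.0006 -0.0049]
```

View pics/w12.png

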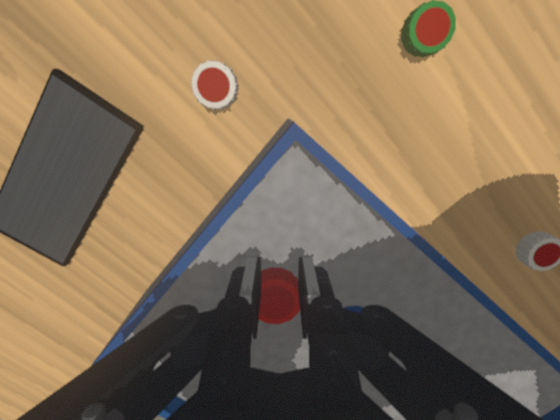

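The cap is at (276,296), about 2 mm left of the finger centre at 280, which agrees with the computed −0.2 cm correction.

{"name": "apply_moves", "arguments": {"plan": [0,-0.1,-0.3,0.007,0,-0.005,-0.53,0,-0.1,-0.2,0,0,0,-0.53,0,0,0,0,0,0,-0.53,0,0,0,0,0,0,-0.53]}}

```text
time: 19.12
eef_pos: [0.5498, -0.1368, 0.0809]
eef_rot: [-1.879, 1.569, -1.088]
contact_force: [0.8, 0.3, -0.5]
grip_width: 0.0203
```

```bash
python3 - <<'E'
from h import *
goto(-.0552,-.1069,.062,.7)
E
```

```text
now tray [-0.055  -0.1073] z 0.0809 head 0.7002 t 19.12 F [ 0.8  0.3 -0.5] w 0.0203
shift cm (current tool axes) [1.89 0.04 0.01]  in goal axes [1.89 0.04 0.01]  turn [ 0.0002 -0.0004  0.0013]
```

Positioned. Next I lower, then push the first stretch straight along the heading.

{"name": "apply_moves", "arguments": {"plan": [0.7,0,0,0,0,0,-0.53,0.7,0,0,0,0,0,-0.53,0.3,0,0,0,0,0,-0.53,0,0,0,0,0,0,-0.53,0,0,0,0,0,0,-0.53]}}

```text
time: 19.53
eef_pos: [0.5498, -0.1372, 0.0623]
eef_rot: [-1.619, 1.569, -0.829]
contact_force: [0.3, 0.0, -0.6]
grip_width: 0.0204
```

```bash
python3 - <<'E'
from h import *
goto(-.002,-.063,.062,.7)
g=grab_frame("scene")
for r in caps(g): print(r)
cv2.imwrite("pics/scz13.png",cv2.resize(g["pixels"][160:260,190:330,::-1],None,fx=5,fy=5,interpolation=cv2.INTER_CUBIC))
E
```

```text
now tray [-0.055  -0.1077] z 0.0623 head 0.6995 t 19.53 F [ 0.3  0.  -0.6] w 0.0204
shift cm (current tool axes) [0.03 0.   6.93]  in goal axes [0.03 0.   6.93]  turn [-0.0005 -0.0001  0.0018]
('red', [208, 208, 19, 16, 246], array([-0.0335, -0.0887]))
('blue', [239, 202, 18, 15, 209], array([-0.0466, -0.031 ]))
```

View pics/scz13.png

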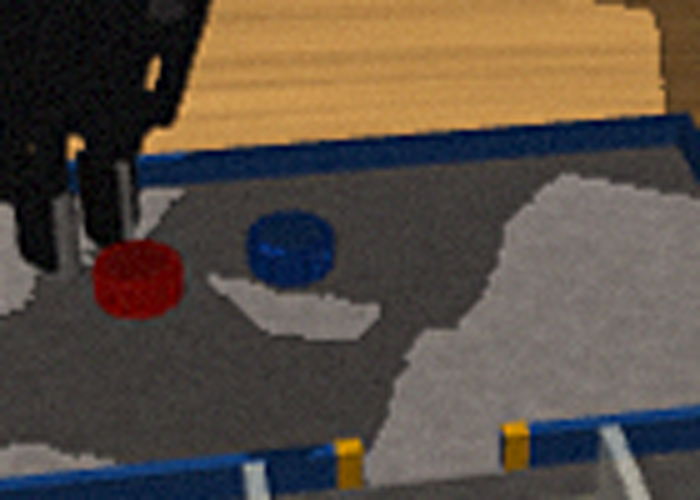

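{"name": "apply_moves", "arguments": {"plan": [0,0,0.5,0,0,0,-0.53,0,0,0.8,0,0,0,-0.53,0,0,0.8,0,0,0,-0.53,0,0,0.9,0,0,0,-0.53,0,0,0.9,0,0,0,-0.53,0,0,0.9,0,0,0,-0.53,0,0,0.8,0,0,0,-0.53,0,0,0.5,0,0,0,-0.53,0,0,0,0,0,0,-0.53]}}

```text
time: 20.33
eef_pos: [0.5988, -0.0878, 0.063]
eef_rot: [-1.211, 1.567, -0.42]
contact_force: [0.0, 0.7, -0.3]
grip_width: 0.0205
```

```bash
python3 - <<'E'
from h import *
goto(.028,-.020,.062,1.05)
g=grab_frame("scene")
for r in caps(g,40): print(r)
cv2.imwrite("pics/scz14.png",cv2.resize(g["pixels"][160:260,190:330,::-1],None,fx=5,fy=5,interpolation=cv2.INTER_CUBIC))
E
```

```text
now tray [-0.0018 -0.0629] z 0.063 head 0.7011 t 20.33 F [ 0.   0.7 -0.3] w 0.0205
shift cm (current tool axes) [0.1  1.36 5.04]  in goal axes [ 0.1  -0.45  5.2 ]  turn [-0.3489  0.0007  0.0036]
('red', [233, 220, 19, 17, 270], array([ 0.0135, -0.0478]))
('blue', [245, 202, 12, 15, 148], array([-0.0457, -0.0255]))
```

View pics/scz14.png

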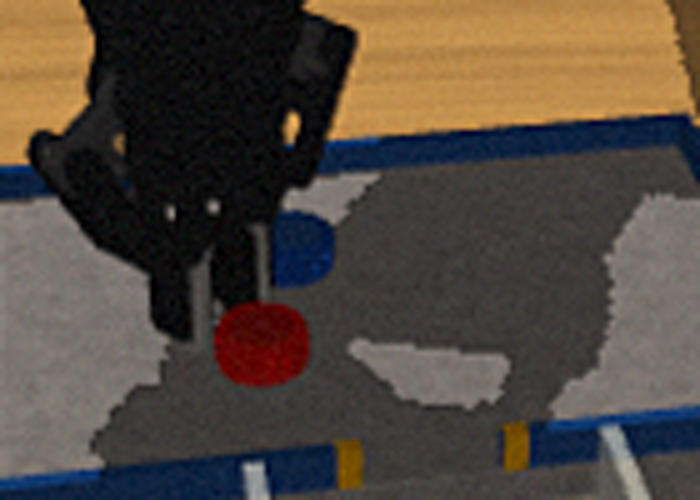

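{"name": "apply_moves", "arguments": {"plan": [0,0,0.5,-0.02,0,0,-0.53,0,0.1,0.7,-0.06,0,0,-0.53,0,0.1,0.7,-0.06,0,0,-0.53,0,0.1,0.7,-0.06,0,0,-0.53,0,0.1,0.8,-0.06,0,0,-0.53,0,0,0.8,-0.05,0,0,-0.53,0,0,0.3,0,0,0,-0.53,0,0,0,0,0,0,-0.53]}}

```text
time: 21.05
eef_pos: [0.6221, -0.0495, 0.0629]
eef_rot: [-2.056, 1.568, -0.938]
contact_force: [-0.3, -0.1, -0.0]
grip_width: 0.0198
```

```bash
python3 - <<'E'
from h import *
goto(.028,-.020,.062,1.05)
g=grab_frame("scene")
for r in caps(g,40): print(r)
cv2.imwrite("pics/scz15.png",cv2.resize(g["pixels"][160:260,190:330,::-1],None,fx=5,fy=5,interpolation=cv2.INTER_CUBIC))
E
```

```text
now tray [ 0.0249 -0.0268] z 0.0629 head 1.0276 t 21.05 F [-0.3 -0.1 -0. ] w 0.0198
shift cm (current tool axes) [0.09 0.09 0.74]  in goal axes [0.09 0.07 0.75]  turn [-0.0224 -0.0011  0.0021]
('red', [258, 225, 19, 17, 276], array([ 0.0354, -0.0071]))
```

View pics/scz15.png

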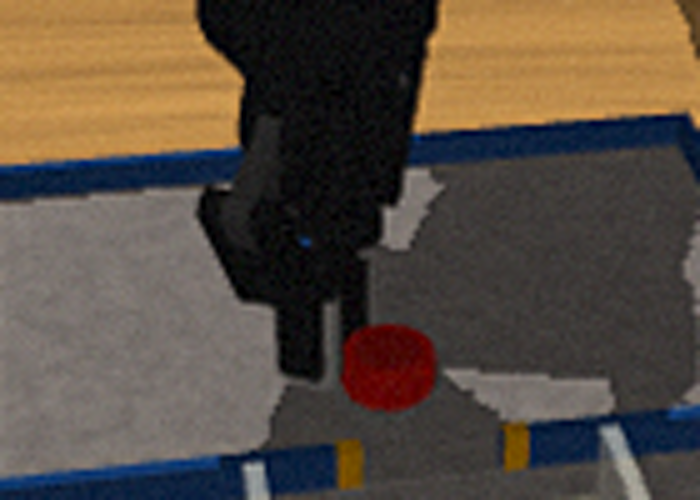

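{"name": "apply_moves", "arguments": {"plan": [0,0,0.3,0,0,0,-0.53,0,0,0.3,0,0,0,-0.53,0,0,0,0,0,0,-0.53,0,0,0,0,0,0,-0.53]}}

```text
time: 21.43
eef_pos: [0.6243, -0.0452, 0.0628]
eef_rot: [-2.38, 1.569, -1.267]
contact_force: [0.5, -0.2, 0.1]
grip_width: 0.0198
```

```bash
python3 - <<'E'
from h import *
goto(.028,-.020,.062,1.05)
g=grab_frame("scene")
for r in caps(g,40): print(r)
E
```

```text
now tray [ 0.0274 -0.0227] z 0.0628 head 1.0233 t 21.43 F [ 0.5 -0.2  0.1] w 0.0198
shift cm (current tool axes) [0.08 0.09 0.26]  in goal axes [0.08 0.09 0.26]  turn [-0.0267 -0.0016  0.0015]
('red', [261, 226, 19, 17, 280], array([ 0.0392, -0.0025]))
```

{"name": "apply_moves", "arguments": {"plan": [0,0,-0.8,0,0,0,-0.53,0,0,-0.9,0,0,0,-0.53,0,0,-0.8,0.08,0,0,-0.53,0,0,0,0.11,0,0,-0.53,0,0,0,0.11,0,0,-0.53,0,0,0,0.11,0,0,-0.53,0,0,0,0.11,0,0,-0.53,0,0,0,0.11,0,0,-0.53,0,0,0,0.11,0,0,-0.53,0,0,0,0.11,0,0,-0.53,0,0,0,0.1,0,0,-0.53,0,0,0,0,0,0,-0.53]}}

```text
time: 22.48
eef_pos: [0.6075, -0.0793, 0.0631]
eef_rot: [-2.022, 1.567, -1.911]
contact_force: [-0.1, 0.4, 0.5]
grip_width: 0.0195
```

{"name": "apply_moves", "arguments": {"plan": [0,0,0,0,0,0,-0.53]}}

```text
time: 22.57
eef_pos: [0.6071, -0.0801, 0.0631]
eef_rot: [-2.044, 1.567, -1.931]
contact_force: [0.5, -0.7, 0.2]
grip_width: 0.02
```

```bash
python3 - <<'E'
from h import *
goto(.002,-.002,.062,0)
g=grab_frame("scene")
for r in caps(g,40): print(r)
E
```

```text
now tray [ 0.0072 -0.056 ] z 0.0631 head 0.0218 t 22.57 F [ 0.5 -0.7  0.2] w 0.02
shift cm (current tool axes) [ 0.09  5.41 -0.4 ]  in goal axes [ 0.11  5.4  -0.52]  turn [ 0.0218 -0.0019  0.0037]
('red', [261, 226, 19, 17, 280], array([ 0.0392, -0.0025]))
```

{"name": "apply_moves", "arguments": {"plan": [0,0.4,-0.4,0.02,0,0.003,-0.53,0,0.9,-0.1,0,0,0,-0.53,0,1,0,0,0,0,-0.53,0,1,0,0,0,0,-0.53,0,1,0,0,0,0,-0.53,0,0.6,0,0,0,0,-0.53,0,0,0,0,0,0,-0.53,0,0,0,0,0,0,-0.53]}}

```text
time: 23.28
eef_pos: [0.5955, -0.0255, 0.0632]
eef_rot: [3.127, 1.568, -3.057]
contact_force: [1.1, 0.7, 0.4]
grip_width: 0.0201
```

```bash
python3 - <<'E'
from h import *
goto(.002,-.002,.062,0)
g=grab_frame("scene")
for r in caps(g,40): print(r)
E
```

```text
now tray [ 0.0006 -0.0005] z 0.0632 head 0.009 t 23.28 F [1.1 0.7 0.4] w 0.0201
shift cm (current tool axes) [ 0.12 -0.15  0.14]  in goal axes [ 0.12 -0.15  0.14]  turn [ 0.009  -0.0023 -0.    ]
('red', [261, 226, 19, 17, 280], array([ 0.0392, -0.0025]))
('blue', [240, 203, 14, 15, 157], array([-0.0435, -0.0333]))
```

{"name": "apply_moves", "arguments": {"plan": [0,-0.1,0.5,0.009,0,0,-0.53,0,0,0.8,0,0,0,-0.53,0,0,0.9,0,0,0,-0.53,0,0,1,0,0,0,-0.53,0,0,1,0,0,0,-0.53,0,0,1,0,0,0,-0.53,0,0,1.1,0,0,0,-0.53,0,0,0,0,0,0,-0.53]}}

```text
time: 24.0
eef_pos: [0.6657, -0.0242, 0.063]
eef_rot: [-1.501, 1.57, -1.416]
contact_force: [-0.5, 0.0, -0.5]
grip_width: 0.0201
```

```bash
python3 - <<'E'
from h import *
goto(.072,0,.062,0)
g=grab_frame("scene")
for r in caps(g,40): print(r)
E
```

```text
now tray [ 0.0706 -0.0056] z 0.063 head -0.0059 t 24.0 F [-0.5  0.  -0.5] w 0.0201
shift cm (current tool axes) [0.1  0.56 0.14]  in goal axes [0.1  0.56 0.14]  turn [-0.0059  0.0001  0.001 ]
('red', [265, 253, 20, 21, 341], array([ 0.1158, -0.0082]))
```

Over the edge like the other two. I retreat, lift clear and check from the scene and top cameras.

{"name": "apply_moves", "arguments": {"plan": [0,0,-0.6,0,0,0,-0.53,-1,0,-1,0,0,0,-0.53,-2,0,-1,0,0,0,-0.53,-3,0,-1,0,0,0,-0.53,-3,0,-1,0,0,0,-0.53,-2,1.5,-2.5,0,0,0,-0.53,0,2.5,-3,0,0,0,-0.53,0,3,-2.5,0,0,0,-0.53,0,3,-2.5,0,0,0,-0.53,0,3,-1.5,0,0,0,-0.53,0,3,-1,0,0,0,-0.53,0,0,0,0,0,0,-0.53]}}

```text
time: 25.05
eef_pos: [0.4567, 0.1201, 0.1756]
eef_rot: [3.102, 1.562, -3.107]
contact_force: [-0.3, -0.3, 0.6]
grip_width: 0.0198
```

```bash
python3 - <<'E'
from h import *
s=state(); print(s["eef_pos"],s["contact_force"],s["time"])
g=grab_frame("scene"); t=grab_frame("top")
for r in caps(g,40): print(r)
cv2.imwrite("pics/s16.png",g["pixels"][:,:,::-1]); cv2.imwrite("pics/t16.png",t["pixels"][:,:,::-1])
E
```

```text
[0.45672232 0.12011789 0.17564397] [-0.34977437 -0.27446517  0.58875649] 25.05
('blue', [240, 202, 16, 15, 209], array([-0.0466, -0.031 ]))
```

View pics/s16.png

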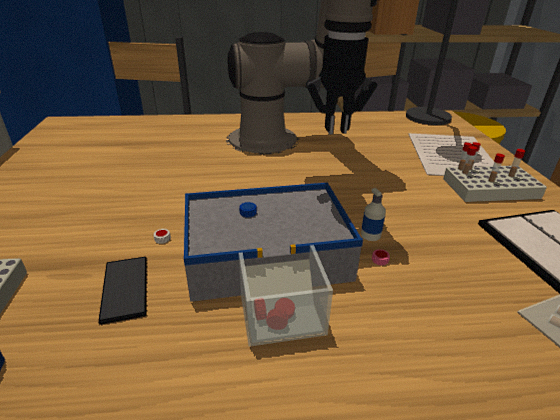

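View pics/t16.png

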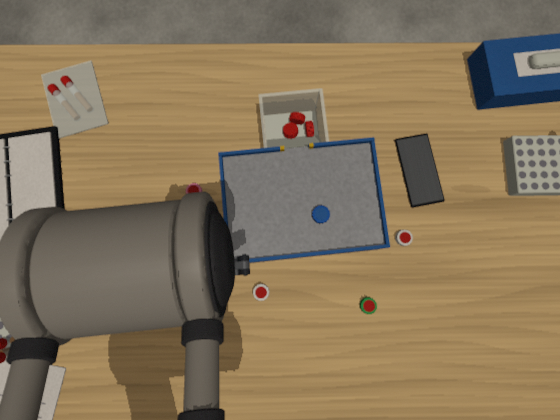

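All three reds are in the bin: top (297,118), (290,130), (309,129), and scene (260,308), (286,307), (277,319). Blue is still at (320,214). I let things rest, compare with the start pictures and hand in.

{"name": "apply_moves", "arguments": {"plan": [0,0,0,0,0,0,-0.53,0,0,0,0,0,0,-0.53,0,0,0,0,0,0,-0.53,0,0,0,0,0,0,-0.53]}}

```text
time: 25.48
eef_pos: [0.4606, 0.1137, 0.1755]
eef_rot: [-2.765, 1.564, -2.696]
contact_force: [0.5, -0.2, -0.2]
grip_width: 0.0201
```

```bash
python3 - <<'E'
from h import *
from bench import env
t=grab_frame("top"); g=grab_frame("scene")
hsv=cv2.cvtColor(t["pixels"],cv2.COLOR_RGB2HSV);H,S,V=cv2.split(hsv)
m=(((H<8)|(H>172))&(S>150)&(V>40)).astype(np.uint8)
n,l,st,c=cv2.connectedComponentsWithStats(m)
for i in range(1,n):
    if 260<c[i][0]<330 and 90<c[i][1]<145 and st[i][4]>15: print("bin red",c[i].round(1),st[i][4],w2t(onz(t,*c[i],.02)).round(3))
for nm,im,box in (("top phone",t,(395,130,445,210)),("scene spray",g,(360,185,390,242)),("scene phone",g,(98,255,150,322))):
    a=cv2.imread(f"pics/{nm.split()[0]}0.png")[:,:,::-1]; x0,y0,x1,y1=box
    print(nm,"mean abs diff",np.abs(a[y0:y1,x0:x1].astype(int)-im["pixels"][y0:y1,x0:x1]).mean().round(2))
for x,s,_ in blobs(t,"blue",200):
    if s[2]<30: print("blue",x.round(1))
print(state()["contact_force"],state()["time"])
env.close_job()
E
```

```text
bin red [293.1 124.6] 343 [ 0.158 -0.004]
bin red [309.3 128.6] 118 [ 0.146 -0.036]
top phone mean abs diff 9.12
scene spray mean abs diff 22.8
scene phone mean abs diff 4.05
blue [320.4 214. ]
[0.910149   0.0643926  0.07896876] 25.5833
the job is handed in; nothing more can be done
```

I swept all three red caps through the gate one at a time with the fingertips, and all three lie in the catch bin. The job is handed in, with the robot clock at about 25.6 s of the 67 s allowed; no verdict is reported back.

**How the pushes went:** The fingers were about 20 mm apart so they cradled each cap. Order was middle-left, left, then right. Each cap was pushed to a spot in front of the gate, then straight through.

**What went wrong:** My first pass went over the middle-left cap without touching it, because the fingertips sit about 24 mm above the reported TCP at that opening. I measured this in the pictures, lowered the arm and pushed again.

**Last checks:**
- **Red caps:** the last pictures show three separate caps in the bin. My mask joined two of them into one blob. The two blobs lie at about tray x 146–158 mm and y −36 to −4 mm, inside the bin's limits. I assumed floor height for these positions and didn't measure cap heights.
- **Blue cap:** it is at the same top-view pixel as at the start, (320.4, 214.0).
- **Spray bottle and phone:** neither looks moved in the last pictures, but the comparison with the start pictures was not clean. Mean differences were 22.8 grey levels around the bottle and 4–9 around the phone. I put these down to shadow and image noise without confirming it.
- **Robot:** the arm was clear of everything, with force readings at noise level (0.9 N or less).

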